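Complete a damper spring carrier and latch the keeper plate of its size

ROBOT

A 6-joint arm with a two-finger parallel gripper is mounted at the origin on a cart in front of the work surface, level with it; the furniture and walls round the work are solid. World frame = base frame: x ahead of the robot, y to its left, z up, the work surface at z = 0. Lengths are in m, angles in rad, forces in N, time in s.
With the tool pointing down it reaches from about 0.275 to 0.85 m from the base axis. Payload 19 kg.
Tool frame: the origin (TCP) lies at the centre of the arm's flange, where the gripper is bolted on; the fingertips stand 173 mm ahead of it and the grasp point (between the pads) lies 155 mm ahead of it; z points along the fingers, y is the line along which they close (so a half turn about z gives the same grasp; the last joint's range is limited). The gripper opens to 85 mm and grips with 20 to 120 N. Pads are 22 mm wide; open, the fingers measure 114 mm over their backs; the gripper's body (76 mm by 85 mm) begins 54 mm behind the grasp point. The pads swing forward as they close: fully open they stand 13 mm farther back than shut.
Start: joints at [1.16, 0.15, 1.437, -0, 1.554, -0.134], TCP at [0.157, 0.553, 0.405] pointing down, gripper open.
Joint ranges: [-2.8, 2.8], [-0.68, 2.1], [0.12, 2.68], [-1.39, 4.53], [0.16, 2.79], [-2.81, 2.81]. Speed limits (rad/s): [1.89, 1.89, 2.22, 3.01, 3.01, 3.01].

INTERFACE

Orientations are given as a unit quaternion [x, y, z, w].
In Python, from bench import r gives the robot as it stands.
- The arm moves only by the tool apply_moves, never from a script. Its argument "targets" is a list of rows, each an object with "fingers": the closure in counts, from 0 (fully open) to 255 (shut); "linear": the shift along the tool's x, y, z as a fraction of full scale, a list of three; "dr": the turn, a rotation vector about the tool's x, y, z as a fraction of full scale, a list of three. In form: [{"fingers": fingers, "linear": [x, y, z], "dr": [rx, ry, rz]}, ...]. A call has 1 to 8 rows; each row is the pose to reach, as a shift and turn from the pose commanded when the call began, along the tool's axes at that moment, turning the shorter way round; what a row does not reach only later rows make up. Full scale, the value 1, is 0.1 m for a shift and 180 degrees for a turn. A row lasts 1/10 s, in which the tool goes at most 50 mm and 8.59 degrees, less where a joint would pass 70% of its speed; a pose out of reach is approached as far as the arm can. A call with a number of a shift or a turn outside -1 to 1 is refused whole. A call with a gripper value outside its range is refused whole. The fingers move at their own pace and stop on an object; "force" is the grip in N (left out, the last holds). Time passes only in rows, so rows that repeat a pose let the fingers close. It gives the time, the measured TCP pose, the force, the opening and the grip force at its end, in the units of the state.
- r.read_state(): the state, without advancing time (a new reading comes with each control period).
- r.camera(name): name is "side" or "top"; returns a dict with "frame" (480x640x3 uint8, blue, green, red), "depth" (480x640 float32, m along the optical axis (not along the pixel's ray), 0 where there is no reading), "K" (3x3 intrinsics, pixels), "R" (3x3) and "t" (3): a world point X has camera coordinates R X + t. Camera axes: x right, y down, z forward; pixel columns grow to the right and rows downward; lengths in m; the calibration is good to about 2 mm. A picture is of the moment at which its call begins.
- r.sign_off(): hands the job in; it is judged then, once.
The state is a dict: "time": time; "qpos": joint angles; "dq": joint speeds; "joint_torque": joint torques, N m; "eef_pos": TCP position; "tcp_rot": TCP orientation; "wrist_force": force on the tool from outside, world axes, zero at the start; "moment": the same for the moment, N m; "grip_width": finger opening in m; "gripper_force": force on a finger pad.
Only numpy, scipy, OpenCV 4.12 (cv2) and the standard library are available. Lean on these libraries where they do the work, as an engineer would, in place of code of your own. Each camera call takes 0.05 s, during which the arm holds its last target. There are 200 camera calls.

TASK

First stand the loose damper spring in the empty middle pocket of the spring carrier. Then pick out the one keeper plate in the rack that fits between the carrier's two sprung catches, lay it flat on the side table with its grip bar up and let go, take it again by the grip bar and press it down level onto the carrier until both catches have sprung back over its ends. Leave the other two plates in the rack and the things round about where they are.

Things in the scene. Friction and masses are not known exactly. Their poses are not given: they have to be found in the camera images.
- carrier: spring carrier, fixed on the side table: foot 142 x 80 x 5 mm, block with three pockets in a row 32 mm apart along x (12 mm deep, mouths 20 mm above the table). The outer two hold springs that stand up to 34 mm; the middle one, 28 mm wide, is empty. Origin: middle of the underside; x along its length and the row, z up. Between the two spring catches at its ends a plate of 99 to 101 mm fits
- seat (a point): the middle of the plate's underside when home, lengthwise along the carrier's x: 36 mm above the table (plate top at 44 mm, bar top at 60). Four corner brackets (|x| 22 to 46, |y| 23.5 to 36 mm) hold it, with guides 66 mm apart flaring out up to 57 mm high; |x| < 22 mm is open for fingers. Pressed straight down with 10 to 25 N the plate bends both catches out and snaps in
- pocket (a point): centre of the floor of the empty middle pocket, 8 mm above the table
- catch_near (a joint): sprung catch at the carrier's -x end, rad: 0 upright (at rest, and when caught), up to 0.25 bent outward; springs back by itself. Upright, its 26 mm wide hook reaches in to 46 mm from the carrier's middle, underside 45.5 mm above the table; above it a ramp rises outward to 66 mm high, 56 mm from the middle
- catch_far (a joint): the same catch at the carrier's +x end
- spring_loose: the loose damper spring, a green coil with a blue one inside, 22 mm across and 26 mm high, 45 g, standing on the side table beyond the carrier. Origin: centre of its underside, z up
- rack: grey plate rack fixed on the worktop: foot 122 x 74 x 6 mm, three slots 40 mm apart along x (x = -40, 0, 40 mm) between low fences up to 29 mm high. Origin: middle of its underside, z up, x square to the plates' faces. The plates stand from 6 to 66 mm above the worktop, in any order; draw them straight up
- plate_84: keeper plate, aluminium, 84 mm long, 60 wide, 8 thick, about 0.12 kg. Stands on a long edge in a rack slot. Origin: middle of that lower edge; x points out of the face with the dark grip bar, y along the length, z along the width (up while it stands). Bar: 50 mm along y, 12 along z (z 24 to 36 mm), 16 high (x 4 to 20 mm); in the rack it faces away from the robot
- plate_100: keeper plate, aluminium, 100 mm long, 60 wide, 8 thick, about 0.12 kg. Stands on a long edge in a rack slot. Origin: middle of that lower edge; x points out of the face with the dark grip bar, y along the length, z along the width (up while it stands). Bar: 50 mm along y, 12 along z (z 24 to 36 mm), 16 high (x 4 to 20 mm); in the rack it faces away from the robot
- plate_112: keeper plate, aluminium, 112 mm long, 60 wide, 8 thick, about 0.12 kg. Stands on a long edge in a rack slot. Origin: middle of that lower edge; x points out of the face with the dark grip bar, y along the length, z along the width (up while it stands). Bar: 50 mm along y, 12 along z (z 24 to 36 mm), 16 high (x 4 to 20 mm); in the rack it faces away from the robot
- plate_100_centre (a point): centre of plate_100 (of the plate without its bar), 30 mm along its z from its origin
- lay_spot (a point): point on the side table, z = 0, in the middle of the clear patch beyond the carrier where a plate can be laid. A plate set there on its lower long edge, leaning 45 degrees back with its bar upward, and let go tips over flat, bar up
- low_stack (a point): middle of the top of the low stack of clutch discs, 200 mm across, 90 mm high, that stands between the rack and the carrier; carry things over it
- tall_stack (a point): middle of the top of the tall stack of clutch discs, 200 mm across, 200 mm high, to the left of lay_spot; keep the gripper clear of it
- gauge_plug: plug gauge, 18 mm thick, 95 mm long, lying between the two disc stacks; leave it alone
- tin_cup: tin cup, 56 mm across, 35 mm high, on the far part of the side table; leave it alone
- hex_key: hex key, 89 mm long, lying on the worktop in front of the rack; leave it alone

How it is judged:
By the outcome, as a careful person would: the job done as asked, in the order asked, and still so for the second after the job is handed in, with the robot touching nothing.
It also fails if it takes over 64 s, if anything falls off the work surface, if the arm or the gripper's body presses on something with over 40 N, if the wrist force passes 120 N, or if a joint passes its speed limit or range.

## Working session

There is one attempt and no reset: what is moved stays moved. The work goes in short steps, Python scripts to look and compute and a tool call to move; the robot and the scene stay as the last step left them, time stands still between calls to the robot, and variables do not carry over. Pictures are saved under pics/ and viewed, at most 10 in all, crops included, and the job is handed in when it is done.

Besides the shell and the picture viewer there is one more tool, called after "Request:" as name([rows], argument=value, ...), one row to a line, values as JSON. apply_moves: Moves the arm, as the interface text tells. Shift numbers are shares of 0.1 m and turn numbers shares of 180 degrees, none past 1 either way. Its arguments: {"type":"object","properties":{"targets":{"type":"array","items":{"type":"object","properties":{"fingers":{"type":"number"},"linear":{"type":"array","items":{"type":"number"}},"dr":{"type":"array","items":{"type":"number"}}}}},"force":{"type":"number"}},"required":["targets"]}

```bash
mkdir -p pics; ls; python3 - <<'E'
from bench import r
import cv2,numpy as np
for n in("top","side"):
    c=r.camera(n);cv2.imwrite(f"pics/{n}0.png",c["frame"]);np.savez(f"{n}0.npz",**c)
    print(n,c["K"].tolist(),(-c["R"].T@c["t"]).round(3),c["R"].round(3).tolist())
print(r.read_state())
E
```

```text
pics
top [[473.9540185122121, 0.0, 322.75364736345136], [0.0, 473.9540185122121, 240.78317087206443], [0.0, 0.0, 1.0]] [ 0.441 -0.13   1.05 ] [[0.023, -1.0, -0.011], [-0.994, -0.022, -0.104], [0.104, 0.013, -0.995]]
side [[527.8252079151772, 0.0, 317.8140287730506], [0.0, 527.8252079151772, 248.91632662254048], [0.0, 0.0, 1.0]] [ 0.284 -0.959  0.461] [[0.965, -0.262, -0.014], [-0.108, -0.349, -0.931], [0.239, 0.9, -0.365]]
{'time': 0.1, 'qpos': array([ 1.15997802e+00,  1.50934826e-01,  1.43791802e+00,  4.44869494e-06,
        1.55381154e+00, -1.33991183e-01]), 'dq': array([-0.00043652, -0.0001187 , -0.00062453, -0.00041453, -0.00224035,
        0.00057554]), 'joint_torque': array([ 3.98036107e-03, -7.14379549e+01, -5.71791565e+01, -3.13490000e-04,
        7.32605840e-03, -6.52769904e-05]), 'eef_pos': array([0.15715344, 0.55308048, 0.40416077]), 'tcp_rot': array([ 1.37972043e-01,  9.90435979e-01, -5.15509562e-04, -1.46316131e-04]), 'wrist_force': array([ 0.11751315,  0.07713129, -0.25223479]), 'moment': array([-0.00755819,  0.03447237,  0.01493022]), 'gripper_force': 0.0, 'grip_width': 0.08530690435423868}
```

View pics/top0.png

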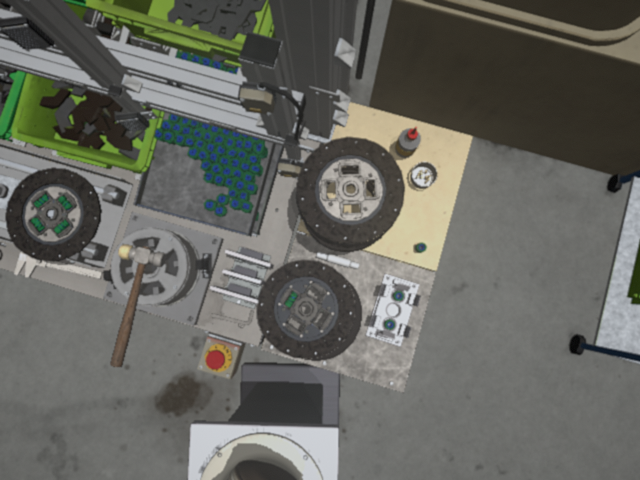

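View pics/side0.png

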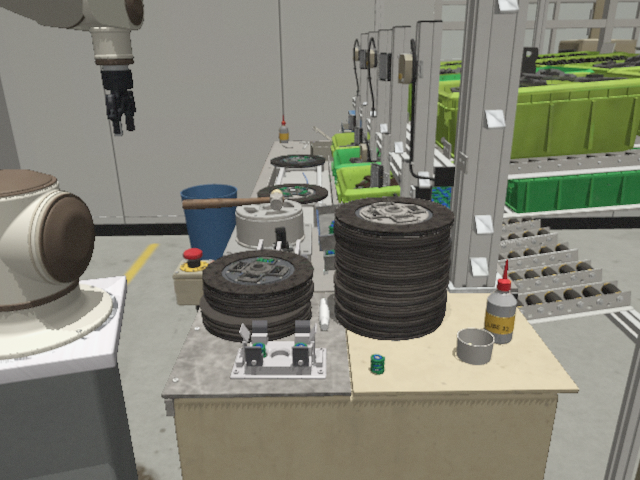

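The top view shows the carrier around (393,310), the loose spring at (420,247), the rack at (240,275), the low stack at (309,310), the tall stack at (350,190) and the cup at (423,177). The side view shows the carrier at (283,355) and the spring at (377,364).

```bash
cat > h.py <<'E'
import numpy as np
def ray(c,u,v,z):
    K,R,t=c["K"],c["R"],c["t"]
    o=-R.T@t; d=R.T@np.linalg.solve(K,[u,v,1.]); return o+d*(z-o[2])/d[2]
def cloud(c):
    K,R,t=c["K"],c["R"],c["t"];D=c["depth"].astype(float)
    v,u=np.mgrid[:480,:640]
    P=np.stack([(u-K[0,2])/K[0,0]*D,(v-K[1,2])/K[1,1]*D,D],-1)
    P=(P-t)@R; P[D==0]=np.nan; return P
def proj(c,X):
    p=c["R"]@np.asarray(X)+c["t"]; p=c["K"]@p; return p[:2]/p[2]
E
python3 - <<'E'
import numpy as np,cv2
from h import *
c=np.load("top0.npz");f=c["frame"];P=cloud(c);print(P[250:345:8,395].round(3).tolist())
a=cv2.resize(f[235:335,200:280],None,fx=5,fy=5,interpolation=cv2.INTER_CUBIC)
b=cv2.resize(f[265:365,355:435],None,fx=5,fy=5,interpolation=cv2.INTER_CUBIC)
cv2.imwrite("pics/zoom.png",np.hstack([a,b]))
hsv=cv2.cvtColor(f,cv2.COLOR_BGR2HSV)
m=((hsv[...,1]>90)&(hsv[...,0]>45)&(hsv[...,0]<125)).astype(np.uint8)
m[:235]=0;m[:,:365]=0;m[:,450:]=0
n,l,s,ce=cv2.connectedComponentsWithStats(m)
for i in range(1,n):
    if s[i,4]>15:
        ys,xs=np.where(l==i);print(s[i],ce[i].round(1),ray(c,*ce[i],.026).round(4),np.nanmax(P[ys,xs,2]).round(4))
z=P[...,2]
for nm,(v0,v1,u0,u1),lo,hi in [("rack plates",(235,335,200,275),.055,.08),("rackall",(235,335,200,275),.02,.08)]:
    mm=((z>lo)&(z<hi)).astype(np.uint8);k=np.zeros_like(mm);k[v0:v1,u0:u1]=1;mm*=k
    n,l,s,ce=cv2.connectedComponentsWithStats(mm)
    for i in range(1,n):
        if s[i,4]>20:
            Q=P[l==i];r=cv2.minAreaRect((Q[:,:2]*1000).astype(np.float32));print(nm,s[i],np.round(r[0],1),np.round(r[1],1),round(r[2],1),np.median(Q[:,2]).round(3))
E
```

```text
[[0.533, -0.277, -0.0], [0.515, -0.277, 0.001], [0.497, -0.277, 0.002], [0.479, -0.277, 0.004], [0.462, -0.275, 0.017], [0.444, -0.276, 0.013], [0.427, -0.273, 0.035], [0.41, -0.276, 0.014], [0.393, -0.277, 0.011], [0.376, -0.276, 0.019], [0.359, -0.276, 0.021], [0.341, -0.278, 0.004]]
[419 244   6   8  28] [421.4 247.3] [ 0.5376 -0.3307  0.026 ] 0.0303
[394 292   9   8  54] [398.1 295.5] [ 0.4326 -0.2808  0.026 ] 0.0375
[385 320   9   9  54] [389.2 324.2] [ 0.3716 -0.2625  0.026 ] 0.0383
rack plates [224 249  47  18 189] [504.3  39.9] [99.6  8. ] 73.9 0.067
rack plates [200 259   8  11  58] [488.9 129.2] [21.4  9.3] 4.2 0.073
rack plates [222 269  40  15 160] [465.8  50.5] [83.3  8. ] 74.9 0.067
rack plates [209 286  49  18 209] [428.3  65. ] [104.8   8.1] 75.0 0.066
rackall [200 235  22  70 778] [480.7 126.2] [150.   45.7] 2.7 0.024
rackall [224 247  49  21 445] [509.   38.3] [100.1  30.6] 74.4 0.045
rackall [222 265  43  21 424] [469.4  44.6] [92.7 31.1] 75.0 0.044
rackall [209 283  49  21 480] [433.2  63.6] [104.9  30.7] 74.6 0.045
```

View pics/zoom.png

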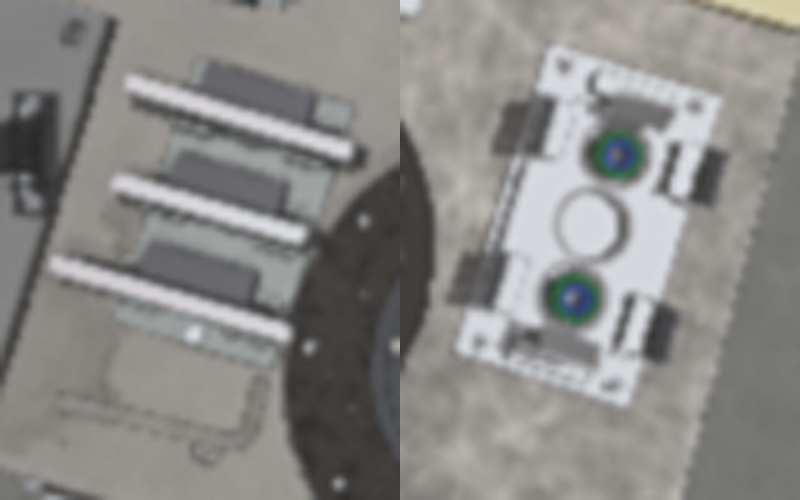

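Zoom: the far plate, both ends clear, measures 99.6 mm by depth, the middle one 83 mm, and the near one is partly hidden by the low stack (so 112). plate_100 is therefore in the far slot. The carrier's empty pocket shows at about (590,225) in the crop.

```bash
python3 - <<'E'
import numpy as np,cv2
from h import *
T=np.load("top0.npz");S=np.load("side0.npz");P=cloud(T);Ps=cloud(S);z=P[...,2]
hsv=cv2.cvtColor(T["frame"],cv2.COLOR_BGR2HSV)
a=ray(T,398.1,295.5,.034);b=ray(T,389.2,324.2,.034);print("outer",a,b,"mid",(a+b)/2,np.hypot(*(a-b)[:2]),np.degrees(np.arctan2(*(a-b)[1::-1])))
# carrier foot corners from bright mask
m=((P[...,0]>.3)&(P[...,0]<.5)&(P[...,1]<-.19)&(P[...,1]>-.36)&(hsv[...,1]<40)&(hsv[...,2]>190)).astype(np.uint8)
r=cv2.minAreaRect(np.array([ray(T,u,v,.008)[:2]*1000 for v,u in np.argwhere(m)],np.float32));print("foot",r)
# pocket circle: low depth inside
for nm,Q,c in(("top",P,T),("side",Ps,S)):
    s=Q[(Q[...,2]>.012)&(Q[...,2]<.035)&(abs(Q[...,0]-.535)<.03)&(abs(Q[...,1]+.33)<.03)];print(nm,"spring",len(s),s.min(0).round(4),s.max(0).round(4),s.mean(0).round(4))
    s=Q[(Q[...,2]>.022)&(Q[...,2]<.035)&(abs(Q[...,0]-.535)<.03)&(abs(Q[...,1]+.33)<.03)];print(nm,"sprtop",len(s),s.min(0).round(4),s.max(0).round(4),s.mean(0).round(4))
    for k,(x,y,lo,hi) in dict(low=(.4,-.1,.08,.1),tall=(.65,-.19,.185,.21),cup=(.69,-.33,.028,.04)).items():
        g=Q[(Q[...,2]>lo)&(Q[...,2]<hi)&(np.hypot(Q[...,0]-x,Q[...,1]-y)<(.06 if k=="cup" else .15))]
        if len(g)>20: print(nm,k,[np.round(v,1) for v in cv2.minEnclosingCircle((g[:,:2]*1000).astype(np.float32))],len(g))
# patch
free=(abs(z)<.008)&(P[...,1]<-.1)
X,Y=np.meshgrid(np.arange(.42,.75,.02),np.arange(-.18,-.44,-.02),indexing="ij")
for i in range(X.shape[0]-1,-1,-1):
    row=""
    for j in range(X.shape[1]):
        u,v=np.round(proj(T,[X[i,j],Y[i,j],0])).astype(int);h=z[v,u];row+="%5.0f"%(h*1000) if h==h else "    ?"
    print("%.2f"%X[i,0],row)
E
```

```text
outer [ 0.43279041 -0.27975113  0.034     ] [ 0.37207126 -0.2613504   0.034     ] mid [ 0.40243083 -0.27055076  0.034     ] 0.06344605924266852 -16.859254721712908
foot ((412.6900329589844, -239.6121826171875), (143.29576110839844, 140.57562255859375), 73.3226089477539)
top spring 79 [ 0.5294 -0.34    0.012 ] [ 0.5497 -0.3193  0.0307] [ 0.5388 -0.3292  0.0242]
top sprtop 59 [ 0.5294 -0.34    0.0224] [ 0.5493 -0.3193  0.0307] [ 0.5388 -0.3299  0.0261]
top low [array([423.5, -99.8]), np.float64(124.1)] 6740
top tall [array([ 657. , -158.8]), np.float64(131.2)] 8676
top cup [array([ 709.2, -326.3]), np.float64(41.1)] 104
side spring 161 [ 0.5276 -0.344   0.012 ] [ 0.5495 -0.321   0.0279] [ 0.537  -0.3355  0.0212]
side sprtop 89 [ 0.5276 -0.3432  0.0222] [ 0.5495 -0.321   0.0279] [ 0.5373 -0.3339  0.0248]
side low [array([ 424.1, -102.9]), np.float64(127.8)] 3828
side tall [array([ 657.6, -160.1]), np.float64(132.7)] 4268
side cup [array([ 710.1, -329. ]), np.float64(42.9)] 381
0.74   193  190  196  193  193   -2    0    2    2    2    0   -0    2
0.72   104  192  194  192  195  192    2
[... 395 characters left out ...]
2  193  194  192  193   -3   -1    2   -2    6    1 -796 -794
0.58   194  194  192  193  176   -2   -0    1    3   -0    3 -799 -799
0.56   194  196  199  175   -2    3    1    3    0   -1   -0 -788 -798
0.54   123  102    2    1    3    3    3   -2   25    2   -1 -797 -791
0.52     2    1    2  -10   -1   -1    5    1    1    0 -806 -797 -800
0.50    14   -2    0    1    0    1    0   -8   -0    4 -798 -795 -797
0.48     1    2    4    2    7    1    2    2    4    0 -795 -806 -801
0.46     1   -1   -1   -0    6   15   17    3    1   -1 -795 -803 -799
0.44    84    2    2    7   36   33   20    9    2 -796 -791 -803 -804
0.42    82   35    0   14   21    8   21   53    2 -801 -793 -802 -806
```

Request:
apply_moves([
  {"fingers":0,"linear":[-0.76,-0.93,0],"dr":[0,0,0]},
  {"fingers":0,"linear":[-0.76,-0.93,0],"dr":[0,0,0]},
  {"fingers":0,"linear":[-0.76,-0.93,0],"dr":[0,0,0]},
  {"fingers":0,"linear":[-0.76,-0.93,0],"dr":[0,0,0]},
])

```text
time: 0.5
eef_pos: [0.2056, 0.4409, 0.4049]
tcp_rot: [0.139, 0.99, 0.0, 0.0]
wrist_force: [0.9, -0.0, 0.4]
grip_width: 0.0855
gripper_force: 0.0
```

Request:
apply_moves([
  {"fingers":0,"linear":[-0.76,-0.93,0],"dr":[0,0,0]},
  {"fingers":0,"linear":[-0.76,-0.93,0],"dr":[0,0,0]},
  {"fingers":0,"linear":[-0.76,-0.93,0],"dr":[0,0,0]},
  {"fingers":0,"linear":[-0.76,-0.93,0],"dr":[0,0,0]},
])

```text
time: 0.9
eef_pos: [0.2532, 0.3313, 0.4049]
tcp_rot: [0.139, 0.99, 0.0, 0.0]
wrist_force: [1.4, 0.2, -0.2]
grip_width: 0.0854
gripper_force: 0.0
```

Request:
apply_moves([
  {"fingers":0,"linear":[-0.76,-0.93,0],"dr":[0,0,0]},
  {"fingers":0,"linear":[-0.76,-0.93,0],"dr":[0,0,0]},
  {"fingers":0,"linear":[-0.76,-0.93,0],"dr":[0,0,0]},
  {"fingers":0,"linear":[-0.76,-0.93,0],"dr":[0,0,0]},
])

```text
time: 1.3
eef_pos: [0.3011, 0.2215, 0.4048]
tcp_rot: [0.139, 0.99, -0.0, 0.0]
wrist_force: [-0.7, 1.0, 0.4]
grip_width: 0.0852
gripper_force: 0.0
```

Request:
apply_moves([
  {"fingers":0,"linear":[-0.76,-0.93,0],"dr":[0,0,0]},
  {"fingers":0,"linear":[-0.76,-0.93,0],"dr":[0,0,0]},
  {"fingers":0,"linear":[-0.76,-0.93,0],"dr":[0,0,0]},
  {"fingers":0,"linear":[-0.76,-0.93,0],"dr":[0,0,0]},
])

```text
time: 1.7
eef_pos: [0.3491, 0.1113, 0.4046]
tcp_rot: [0.139, 0.99, -0.0, -0.0]
wrist_force: [-0.4, 1.4, 0.6]
grip_width: 0.0856
gripper_force: 0.0
```

Request:
apply_moves([
  {"fingers":0,"linear":[-0.76,-0.93,0],"dr":[0,0,0]},
  {"fingers":0,"linear":[-0.76,-0.93,0],"dr":[0,0,0]},
  {"fingers":0,"linear":[-0.76,-0.93,0],"dr":[0,0,0]},
  {"fingers":0,"linear":[-0.76,-0.93,0],"dr":[0,0,0]},
])

```text
time: 2.1
eef_pos: [0.3969, 0.0014, 0.4043]
tcp_rot: [0.139, 0.99, 0.0, -0.001]
wrist_force: [-0.3, 0.4, -1.0]
grip_width: 0.0854
gripper_force: 0.0
```

Request:
apply_moves([
  {"fingers":80,"linear":[-0.76,-0.93,0],"dr":[0,0,0]},
  {"fingers":80,"linear":[-0.76,-0.93,0],"dr":[0,0,0]},
  {"fingers":80,"linear":[-0.76,-0.93,0],"dr":[0,0,0]},
  {"fingers":80,"linear":[-0.76,-0.93,0],"dr":[0,0,0]},
])

```text
time: 2.5
eef_pos: [0.4447, -0.1085, 0.4041]
tcp_rot: [0.138, 0.99, 0.0, -0.001]
wrist_force: [0.9, -0.2, -0.6]
grip_width: 0.0588
gripper_force: 0.0
```

Request:
apply_moves([
  {"fingers":120,"linear":[-0.76,-0.93,0],"dr":[0,0,0]},
  {"fingers":120,"linear":[-0.76,-0.93,0],"dr":[0,0,0]},
  {"fingers":120,"linear":[-0.76,-0.93,0],"dr":[0,0,0]},
  {"fingers":120,"linear":[-0.76,-0.93,0],"dr":[0,0,0]},
])

```text
time: 2.9
eef_pos: [0.4925, -0.2183, 0.4039]
tcp_rot: [0.138, 0.99, 0.0, -0.001]
wrist_force: [0.5, 0.4, -0.5]
grip_width: 0.0456
gripper_force: 0.0
```

Request:
apply_moves([
  {"fingers":120,"linear":[-0.76,-0.93,0],"dr":[0,0,0]},
  {"fingers":120,"linear":[-0.76,-0.93,0],"dr":[0,0,0]},
  {"fingers":120,"linear":[-0.76,-0.93,0],"dr":[0,0,0]},
  {"fingers":120,"linear":[-0.76,-0.93,0],"dr":[0,0,0]},
  {"fingers":120,"linear":[-0.76,-0.93,0],"dr":[0,0,0]},
])

```text
time: 3.4
eef_pos: [0.5394, -0.3265, 0.4046]
tcp_rot: [0.137, 0.991, 0.0, -0.0]
wrist_force: [-0.7, 0.2, -0.4]
grip_width: 0.0456
gripper_force: 0.0
```

Request:
apply_moves([
  {"fingers":120,"linear":[0,-0.057,0.5],"dr":[0,0,0.006]},
  {"fingers":120,"linear":[0,-0.057,1.0],"dr":[0,0,0.006]},
  {"fingers":120,"linear":[0,-0.057,1.0],"dr":[0,0,0.006]},
])

```text
time: 3.7
eef_pos: [0.5363, -0.3313, 0.2992]
tcp_rot: [0.147, 0.989, 0.002, -0.004]
wrist_force: [-0.4, 0.8, -0.5]
grip_width: 0.0454
gripper_force: 0.0
```

Request:
apply_moves([
  {"fingers":120,"linear":[0,0,0.4],"dr":[0,0,0]},
  {"fingers":120,"linear":[0,0,0.7],"dr":[0,0,0]},
  {"fingers":120,"linear":[0,0,0.9],"dr":[0,0,0]},
  {"fingers":120,"linear":[0,0,0.9],"dr":[0,0,0]},
  {"fingers":120,"linear":[0,0,0.9],"dr":[0,0,0]},
])

```text
time: 4.2
eef_pos: [0.5379, -0.3337, 0.2175]
tcp_rot: [0.147, 0.989, -0.001, 0.001]
wrist_force: [-1.4, -0.3, -0.0]
grip_width: 0.0449
gripper_force: 0.0
```

```bash
python3 - <<'E'
from bench import r
import cv2,numpy as np
from h import *
T=r.camera("top");S=r.camera("side");s=r.read_state();print(s["eef_pos"],s["tcp_rot"])
np.savez("top1.npz",**T);np.savez("side1.npz",**S)
u,v=proj(S,[.538,-.331,.06]).astype(int);a=S["frame"][v-60:v+60,u-60:u+60]
ut,vt=proj(T,[.538,-.331,.03]).astype(int);b=T["frame"][vt-60:vt+60,ut-60:ut+60]
cv2.imwrite("pics/spr.png",cv2.resize(np.hstack([a,b]),None,fx=3.3,fy=3.3,interpolation=cv2.INTER_CUBIC))
print(u-60,v-60,ut-60,vt-60)
# patch: tall stack and table edge from first frames
T0=np.load("top0.npz");P=cloud(T0);z=P[...,2]
m=(z>.17)&(z<.21)&(P[...,0]>.5)&(P[...,0]<.8)&(P[...,1]<-.05)&(P[...,1]>-.3)
n,l,st,ce=cv2.connectedComponentsWithStats(m.astype(np.uint8));i=1+st[1:,4].argmax();Q=P[l==i]
c,h=cv2.minEnclosingCircle((Q[:,:2]*1000).astype(np.float32));print(c,h,np.percentile(Q[:,:2],[1,99],axis=0))
for x in (.5,.55,.6,.65):
    s=P[(abs(P[...,0]-x)<.006)&(abs(z)<.01)];print(x,"edge",s[:,1].min())
E
```

```text
[ 0.53780506 -0.33409558  0.21754111] [ 1.47011841e-01  9.89133360e-01 -8.36986236e-04  1.41901918e-03]
317 275 361 186
(632.2819213867188, -151.71273803710938) 117.15544128417969 [[ 0.53004376 -0.26006088]
 [ 0.71959735 -0.06106586]]
0.5 edge -0.37070635244210365
0.55 edge -0.3837442080718418
0.6 edge -0.397426707917216
0.65 edge -0.41051209990207854
```

View pics/spr.png

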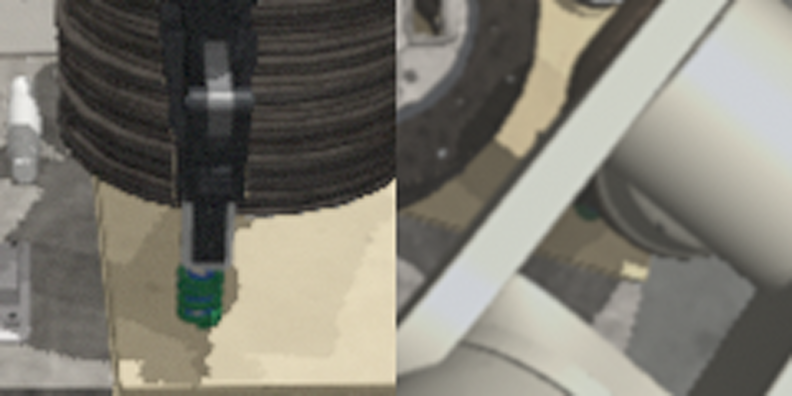

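The side crop shows the near finger centred at crop column ~210 and the spring at ~200, so the finger sits ~4 mm too far along +x. I'll check this with projections.

```bash
python3 - <<'E'
import numpy as np,cv2
from h import *
S=np.load("side1.npz");S0=np.load("side0.npz")
tcp=np.array([.5378,-.3341,.2175]);yd=np.array([.2908,.957,0])
for d in(.023,.032):print("tip",proj(S,tcp-yd*d-[0,0,.173]))
print("spr",proj(S,[.538,-.331,.013]),proj(S,[.538,-.331,.026]))
for c in(S,S0):
    h=cv2.cvtColor(c["frame"],cv2.COLOR_BGR2HSV);m=(h[...,1]>90)&(h[...,0]>45)&(h[...,0]<125);m[:340]=0;m[:,:362]=0;m[:,395:]=0
    y,x=np.where(m);print(x.min(),x.max(),x.mean(),y.min(),y.max(),"ray",ray(c,(x.min()+x.max())/2,y.max(),0))
E
```

```text
tip [378.63474176 354.77603919]
tip [379.1267826  358.29442246]
spr [376.22131733 363.23990543] [376.45328943 355.78815048]
371 384 377.25 356 373 ray [ 5.37931372e-01 -3.37415476e-01 -5.55111512e-17]
371 384 377.365 355 373 ray [ 5.37931372e-01 -3.37415476e-01 -5.55111512e-17]
```

Request:
apply_moves([
  {"fingers":120,"linear":[0,0.01,0.15],"dr":[0,0,0]},
  {"fingers":120,"linear":[0,0.01,0.305],"dr":[0,0,0]},
  {"fingers":120,"linear":[0,0.01,0.305],"dr":[0,0,0]},
  {"fingers":220,"linear":[0,0.01,0.305],"dr":[0,0,0]},
  {"fingers":220,"linear":[0,0.01,0.305],"dr":[0,0,0]},
  {"fingers":220,"linear":[0,0.01,0.305],"dr":[0,0,0]},
  {"fingers":220,"linear":[0,0.01,0.305],"dr":[0,0,0]},
  {"fingers":220,"linear":[0,0.01,0.305],"dr":[0,0,0]},
], force=40)

```text
time: 5.1
eef_pos: [0.5375, -0.3333, 0.1845]
tcp_rot: [0.147, 0.989, -0.0, 0.0]
wrist_force: [0.4, 0.3, -0.0]
grip_width: 0.0202
gripper_force: 39.1
```

Request:
apply_moves([
  {"fingers":220,"linear":[0,0,0],"dr":[0,0,0]},
  {"fingers":220,"linear":[0,0,-0.2],"dr":[0,0,0]},
  {"fingers":220,"linear":[0,0,-0.5],"dr":[0,0,0]},
  {"fingers":220,"linear":[0,0,-0.8],"dr":[0,0,0]},
  {"fingers":220,"linear":[0,0,-0.8],"dr":[0,0,0]},
  {"fingers":220,"linear":[0,0,-0.8],"dr":[0,0,0]},
])

```text
time: 5.7
eef_pos: [0.5374, -0.3333, 0.2646]
tcp_rot: [0.147, 0.989, -0.0, 0.0]
wrist_force: [-0.5, 0.0, -0.3]
grip_width: 0.0203
gripper_force: 39.2
```

Request:
apply_moves([
  {"fingers":220,"linear":[0.4,0.1,-0.1],"dr":[0,0,0]},
  {"fingers":220,"linear":[0.74,0.1,-0.1],"dr":[0,0,0]},
  {"fingers":220,"linear":[0.74,0.1,-0.1],"dr":[0,0,0]},
])

```text
time: 6.0
eef_pos: [0.4669, -0.3008, 0.273]
tcp_rot: [0.147, 0.989, 0.001, -0.001]
wrist_force: [0.6, -0.6, -0.6]
grip_width: 0.0201
gripper_force: 39.2
```

Request:
apply_moves([
  {"fingers":220,"linear":[0.4,0.1,0],"dr":[0,0,0]},
  {"fingers":220,"linear":[0.73,0.1,0],"dr":[0,0,0]},
  {"fingers":220,"linear":[0.73,0.1,0],"dr":[0,0,0]},
  {"fingers":220,"linear":[0.73,0.1,0.4],"dr":[0,0,0]},
  {"fingers":220,"linear":[0.73,0.1,0.5],"dr":[0,0,0]},
  {"fingers":220,"linear":[0.73,0.1,0.5],"dr":[0,0,0]},
])

```text
time: 6.6
eef_pos: [0.4026, -0.2712, 0.2225]
tcp_rot: [0.147, 0.989, 0.001, -0.002]
wrist_force: [-0.8, -0.7, -1.6]
grip_width: 0.0202
gripper_force: 39.3
```

```bash
python3 - <<'E'
from bench import r
import cv2,numpy as np
from h import *
T=r.camera("top");S=r.camera("side");s=r.read_state();print(s["eef_pos"],s["tcp_rot"])
np.savez("top2.npz",**T);np.savez("side2.npz",**S)
u,v=proj(S,[.402,-.27,.04]).astype(int);a=S["frame"][v-60:v+60,u-60:u+60]
ut,vt=proj(T,[.402,-.27,.03]).astype(int);b=T["frame"][vt-60:vt+60,ut-60:ut+60]
cv2.imwrite("pics/poc.png",cv2.resize(np.hstack([a,b]),None,fx=3.3,fy=3.3,interpolation=cv2.INTER_CUBIC))
print(u-60,v-60,ut-60,vt-60, proj(S,[.402,-.27,.02]))
E
```

```text
[ 0.40309881 -0.27161455  0.22471657] [ 1.47198987e-01  9.89106887e-01  4.11574286e-05 -1.48316723e-04]
218 280 333 249 [278.68438233 351.88563406]
```

View pics/poc.png

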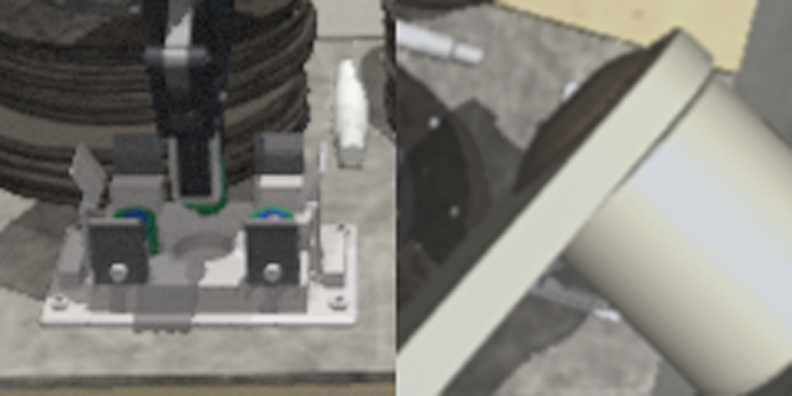

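The side crop shows the held spring's bottom around (207,213), the outer springs near columns 137 and 272, and the pocket mouth near (204,247). Column alignment is within about 1 mm. I'll check the depth direction with the foot outline.

```bash
python3 - <<'E'
import numpy as np,cv2
from h import *
for nm,thr in(("top",185),("side",175)):
    c=np.load(nm+"0.npz");f=c["frame"];h=cv2.cvtColor(f,cv2.COLOR_BGR2HSV);P=cloud(c)
    near=(np.hypot(P[...,0]-.402,P[...,1]+.27)<.11)&(P[...,2]>-.005)
    for t in(thr,thr+20):
        m=(near&(h[...,1]<45)&(h[...,2]>t)).astype(np.uint8)
        m=cv2.morphologyEx(m,cv2.MORPH_CLOSE,np.ones((5,5),np.uint8))
        n,l,s,ce=cv2.connectedComponentsWithStats(m);i=1+s[1:,4].argmax()
        pts=np.argwhere(l==i)[:,::-1]
        z=.005 
        W=np.array([ray(c,*p,z)[:2]*1000 for p in pts],np.float32)
        print(nm,t,s[i],[np.round(v,1) for v in cv2.minAreaRect(W)])
    s=P[near&(P[...,2]>.03)&(P[...,2]<.042)&(h[...,1]>90)];print(s.mean(0))
# held spring vs prediction, side
c=np.load("side2.npz");h=cv2.cvtColor(c["frame"],cv2.COLOR_BGR2HSV);m=(h[...,1]>90)&(h[...,0]>45)&(h[...,0]<125)
m[:325]=0;m[346:]=0;m[:,268:]*=1;m[:,:266]=0;m[:,292:]=0
y,x=np.where(m);print(x.min(),x.max(),y.min(),y.max())
print(proj(c,[.4029-.0025,-.2714-.0105,.0395]),proj(c,[.4029,-.2714,.0395]))
c=np.load("side0.npz");cv2.imwrite("pics/c0.png",cv2.resize(c["frame"][325:385,225:335],None,fx=7,fy=7,interpolation=cv2.INTER_CUBIC))
E
```

```text
top 185 [ 367  274   52   72 1533] [array([ 402.5, -271.7]), array([ 77.4, 139.7]), np.float64(73.5)]
top 205 [ 367  275   52   71 1263] [array([ 402.1, -271.8]), array([ 75.5, 137.1]), np.float64(73.4)]
[ 0.40233564 -0.27082444  0.03361086]
side 175 [ 207  323  142   69 1852] [array([ 408.2, -288.4]), array([212.6, 179.4]), np.float64(15.6)]
side 195 [231 348  95  30 629] [array([ 401.9, -274.6]), array([ 78.6, 139.8]), np.float64(73.7)]
[ 0.39613916 -0.26888568  0.03311953]Traceback (most recent call last):
  File "<stdin>", line 17, in <module>
numpy._core._exceptions._UFuncOutputCastingError: Cannot cast ufunc 'multiply' output from dtype('int64') to dtype('bool') with casting rule 'same_kind'
```

Request:
apply_moves([
  {"fingers":220,"linear":[0.005,-0.01,0.08],"dr":[0,0,0]},
  {"fingers":220,"linear":[0.005,-0.01,0.16],"dr":[0,0,0]},
  {"fingers":220,"linear":[0.005,-0.01,0.22],"dr":[0,0,0]},
  {"fingers":220,"linear":[0.005,-0.01,0.25],"dr":[0,0,0]},
  {"fingers":220,"linear":[0.005,-0.01,0.25],"dr":[0,0,0]},
])

```text
time: 7.2
eef_pos: [0.4018, -0.2721, 0.1988]
tcp_rot: [0.147, 0.989, 0.0, -0.0]
wrist_force: [-0.3, 0.4, -0.7]
grip_width: 0.0206
gripper_force: 39.3
```

Request:
apply_moves([
  {"fingers":220,"linear":[0.005,0,0.045],"dr":[0,0,0]},
  {"fingers":220,"linear":[0.005,0,0.045],"dr":[0,0,0]},
  {"fingers":140,"linear":[0.005,0,0.045],"dr":[0,0,0]},
  {"fingers":140,"linear":[0.005,0,0.045],"dr":[0,0,0]},
  {"fingers":140,"linear":[0.005,0,0.045],"dr":[0,0,0]},
  {"fingers":140,"linear":[0.005,0,-0.2],"dr":[0,0,0]},
  {"fingers":140,"linear":[0.005,0,-0.6],"dr":[0,0,0]},
  {"fingers":140,"linear":[0.005,0,-1.0],"dr":[0,0,0]},
])

```text
time: 8.0
eef_pos: [0.4012, -0.2718, 0.3004]
tcp_rot: [0.147, 0.989, 0.0, -0.0]
wrist_force: [1.0, -1.0, 0.4]
grip_width: 0.0386
gripper_force: 0.0
```

Request:
apply_moves([
  {"fingers":140,"linear":[0,0.5,-0.4],"dr":[0,0,0]},
  {"fingers":140,"linear":[0,1.0,-0.5],"dr":[0,0,0]},
  {"fingers":140,"linear":[0,1.0,-0.5],"dr":[0,0,0]},
  {"fingers":140,"linear":[0,1.0,-0.5],"dr":[0,0,0]},
])

```text
time: 8.4
eef_pos: [0.4309, -0.1748, 0.3501]
tcp_rot: [0.146, 0.989, -0.0, 0.001]
wrist_force: [-0.7, -0.3, -0.5]
grip_width: 0.0387
gripper_force: 0.0
```

```bash
python3 - <<'E'
from bench import r
import cv2,numpy as np
from h import *
T=r.camera("top");S=r.camera("side");s=r.read_state();print(s["eef_pos"],s["tcp_rot"],s["qpos"])
np.savez("top3.npz",**T);np.savez("side3.npz",**S)
a=S["frame"][300:400,220:340];b=T["frame"][260:360,335:455]
cv2.imwrite("pics/in.png",cv2.resize(np.hstack([a,b]),None,fx=3.3,fy=3.3,interpolation=cv2.INTER_CUBIC))
for n,c in(("t",T),("s",S)):
    P=cloud(c);q=P[(np.hypot(P[...,0]-.402,P[...,1]+.272)<.008)];print(n,len(q),np.median(q,0) if len(q) else 0)
E
```

```text
[ 0.43042536 -0.17653487  0.34886569] [ 1.46914338e-01  9.89149185e-01 -1.61052823e-04 -2.04745519e-04] [-5.54910681e-01 -5.40757606e-02  1.76492946e+00 -4.62521131e-04
  1.43098729e+00 -1.83074642e+00]
t 0 0
s 60 [ 0.40241054 -0.27127841  0.03126371]
```

View pics/in.png

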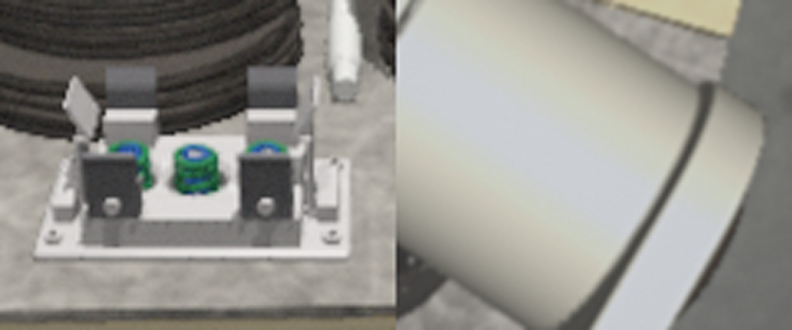

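The side crop shows the spring standing in the middle pocket (col 196), midway between its neighbours (127, 265) and level with them. Now the rack.

Request:
apply_moves([
  {"fingers":175,"linear":[-0.02,0.5,-0.3],"dr":[0,0,0]},
  {"fingers":175,"linear":[-0.04,1.0,-0.3],"dr":[0,0,0]},
  {"fingers":175,"linear":[-0.04,1.0,-0.3],"dr":[0,0,0]},
])

```text
time: 8.8
eef_pos: [0.4643, -0.0797, 0.3794]
tcp_rot: [0.147, 0.989, 0.0, 0.0]
wrist_force: [-0.4, -0.1, 0.6]
grip_width: 0.0268
gripper_force: 0.0
```

Request:
apply_moves([
  {"fingers":175,"linear":[-0.04,0.5,0],"dr":[0,0,0]},
  {"fingers":175,"linear":[-0.04,0.9,0],"dr":[0,0,0]},
  {"fingers":175,"linear":[-0.04,0.9,0],"dr":[0,0,0]},
])

```text
time: 9.1
eef_pos: [0.4944, 0.0052, 0.3781]
tcp_rot: [0.146, 0.989, 0.0, -0.001]
wrist_force: [-0.5, -0.1, -1.1]
grip_width: 0.0269
gripper_force: 0.0
```

Request:
apply_moves([
  {"fingers":175,"linear":[0,0.39,0],"dr":[0,0,0.045]},
  {"fingers":175,"linear":[0,0.39,0],"dr":[0,0,0.09]},
  {"fingers":175,"linear":[0,0.39,0],"dr":[0,0,0.135]},
  {"fingers":175,"linear":[0,0.39,0],"dr":[0,0,0.18]},
  {"fingers":175,"linear":[0,0.39,0],"dr":[0,0,0.225]},
  {"fingers":175,"linear":[0,0.39,0],"dr":[0,0,0.25]},
])

```text
time: 9.7
eef_pos: [0.5051, 0.0387, 0.3783]
tcp_rot: [0.518, 0.856, -0.001, -0.001]
wrist_force: [0.4, 0.3, -1.2]
grip_width: 0.0268
gripper_force: 0.0
```

Request:
apply_moves([
  {"fingers":175,"linear":[0,0,0],"dr":[0,0,0.045]},
  {"fingers":175,"linear":[0,0,0],"dr":[0,0,0.09]},
  {"fingers":175,"linear":[0,0,0],"dr":[0,0,0.135]},
  {"fingers":175,"linear":[0,0,0],"dr":[0,0,0.18]},
  {"fingers":175,"linear":[0,0,0],"dr":[0,0,0.225]},
  {"fingers":175,"linear":[0,0,0],"dr":[0,0,0.241]},
  {"fingers":175,"linear":[0,0,0],"dr":[0,0,0.241]},
])

```text
time: 10.4
eef_pos: [0.5051, 0.0388, 0.3784]
tcp_rot: [0.796, 0.606, -0.001, -0.0]
wrist_force: [0.1, 0.0, -0.0]
grip_width: 0.0267
gripper_force: 0.0
```

```bash
python3 - <<'E'
from bench import r
import numpy as np,cv2
from h import *
from scipy.spatial.transform import Rotation as Ro
s=r.read_state();R=Ro.from_quat(s["tcp_rot"]).as_matrix();print(s["eef_pos"],R.round(4).tolist(),s["qpos"].round(3),s["grip_width"])
print("yaw",np.degrees(np.arctan2(R[1,1],R[0,1])),"shift100 tool",(R.T@(np.array([.5043,.0399,.219])-s["eef_pos"])*10).round(3))
# cross-check plate_100 top line in both views (first frames)
T=np.load("top0.npz");f=T["frame"];P=cloud(T);z=P[...,2]
g=cv2.cvtColor(f,cv2.COLOR_BGR2HSV)
m=((g[...,2]>190)&(g[...,1]<40)).astype(np.uint8);m[:240]=0;m[300:]=0;m[:,:205]=0;m[:,275:]=0
n,l,st,ce=cv2.connectedComponentsWithStats(m)
for i in range(1,n):
    if st[i,4]>40:
        W=np.array([ray(T,u,v,.066)[:2]*1000 for v,u in np.argwhere(l==i)],np.float32);print("top",st[i],[np.round(q,1) for q in cv2.minAreaRect(W)])
S=np.load("side0.npz");Q=cloud(S);k=(Q[...,2]>.055)&(Q[...,2]<.075)&(abs(Q[...,0]-.47)<.08)&(abs(Q[...,1]-.05)<.09)
q=Q[k];e=np.array([.9646,-.2639]);a=q[:,:2]@e;print("side n",len(q),np.histogram(a,bins=np.arange(.38,.52,.005)))
print("top proj", np.array([.5043,.0399])@e)
E
```

```text
[0.50507937 0.03884859 0.37840406] [[0.2665, 0.9638, -0.0013], [0.9638, -0.2665, -0.0004], [-0.0007, -0.0012, -1.0]] [-0.075  0.018  1.633 -0.     1.491  0.195] 0.026700640218742678
yaw -15.456329112058027 shift100 tool [ 0.009 -0.008  1.594]
top [225 250  45  16 107] [array([503.7,  39.8]), array([96.9,  4.8]), np.float64(73.8)]
top [223 270  38  13  98] [array([465.,  50.]), array([80.1,  5.7]), np.float64(75.5)]
top [211 287  43  13  93] [array([428.5,  68.5]), array([91. ,  4.8]), np.float64(75.3)]
side n 246 (array([ 0,  0, 18, 29,  0,  0,  0,  0,  2, 17, 36, 50, 19,  9,  0,  0,  0,
        0, 26, 33,  0,  0,  0,  0,  0,  0,  0,  2]), array([0.38 , 0.385, 0.39 , 0.395, 0.4  , 0.405, 0.41 , 0.415, 0.42 ,
       0.425, 0.43 , 0.435, 0.44 , 0.445, 0.45 , 0.455, 0.46 , 0.465,
       0.47 , 0.475, 0.48 , 0.485, 0.49 , 0.495, 0.5  , 0.505, 0.51 ,
       0.515, 0.52 ]))
top proj 0.47591817
```

Request:
apply_moves([
  {"fingers":175,"linear":[0.01,-0.01,0.5],"dr":[0,0,0]},
  {"fingers":175,"linear":[0.01,-0.01,0.95],"dr":[0,0,0]},
  {"fingers":175,"linear":[0.01,-0.01,1.0],"dr":[0,0,0]},
])

```text
time: 10.7
eef_pos: [0.5029, 0.0408, 0.2743]
tcp_rot: [0.795, 0.607, -0.003, -0.003]
wrist_force: [-0.5, 0.2, 0.1]
grip_width: 0.027
gripper_force: 0.0
```

Request:
apply_moves([
  {"fingers":175,"linear":[0,0,0.3],"dr":[0,0,0]},
  {"fingers":175,"linear":[0,0,0.5],"dr":[0,0,0]},
  {"fingers":175,"linear":[0,0,0.59],"dr":[0,0,0]},
  {"fingers":175,"linear":[0,0,0.59],"dr":[0,0,0]},
  {"fingers":255,"linear":[0,0,0.59],"dr":[0,0,0]},
  {"fingers":255,"linear":[0,0,0.59],"dr":[0,0,0]},
  {"fingers":255,"linear":[0,0,0.59],"dr":[0,0,0]},
  {"fingers":255,"linear":[0,0,0.59],"dr":[0,0,0]},
], force=80)

```text
time: 11.5
eef_pos: [0.5047, 0.0415, 0.222]
tcp_rot: [0.795, 0.607, 0.001, 0.001]
wrist_force: [-0.1, -2.0, 6.7]
grip_width: 0.0059
gripper_force: 79.4
```

Request:
apply_moves([
  {"fingers":255,"linear":[0,0,0],"dr":[0,0,0]},
  {"fingers":255,"linear":[0,0,-0.1],"dr":[0,0,0]},
  {"fingers":255,"linear":[0,0,-0.3],"dr":[0,0,0]},
  {"fingers":255,"linear":[0,0,-0.6],"dr":[0,0,0]},
  {"fingers":255,"linear":[0,0,-1.0],"dr":[0,0,0]},
  {"fingers":255,"linear":[0,0,-1.0],"dr":[0,0,0]},
])

```text
time: 12.1
eef_pos: [0.5049, 0.0417, 0.3264]
tcp_rot: [0.795, 0.607, 0.003, 0.003]
wrist_force: [0.9, -0.2, -1.1]
grip_width: 0.0061
gripper_force: 78.5
```

Request:
apply_moves([
  {"fingers":255,"linear":[-0.2,0,-0.5],"dr":[0,0,0]},
  {"fingers":255,"linear":[-0.6,0,-0.75],"dr":[0,0,0]},
  {"fingers":255,"linear":[-0.83,0,-0.75],"dr":[0,0,0]},
  {"fingers":255,"linear":[-0.83,0,-0.75],"dr":[0,0,0]},
])

```text
time: 12.5
eef_pos: [0.4815, -0.0404, 0.3968]
tcp_rot: [0.796, 0.606, 0.0, 0.001]
wrist_force: [0.5, 0.7, -1.0]
grip_width: 0.0062
gripper_force: 78.7
```

Request:
apply_moves([
  {"fingers":255,"linear":[-0.4,0,0],"dr":[0,0,0]},
  {"fingers":255,"linear":[-0.83,0,0],"dr":[0,0,0]},
  {"fingers":255,"linear":[-0.83,0,0],"dr":[0,0,0]},
])

```text
time: 12.8
eef_pos: [0.4594, -0.1213, 0.3954]
tcp_rot: [0.796, 0.605, -0.0, 0.0]
wrist_force: [-0.2, 0.3, -0.5]
grip_width: 0.006
gripper_force: 78.7
```

Request:
apply_moves([
  {"fingers":255,"linear":[-0.4,0,0],"dr":[0,0,0]},
  {"fingers":255,"linear":[-0.83,0,0],"dr":[0,0,0]},
  {"fingers":255,"linear":[-0.83,0,0],"dr":[0,0,0]},
])

```text
time: 13.1
eef_pos: [0.4376, -0.2013, 0.3952]
tcp_rot: [0.796, 0.605, -0.0, 0.0]
wrist_force: [0.4, 1.3, -1.5]
grip_width: 0.0057
gripper_force: 78.7
```

Request:
apply_moves([
  {"fingers":255,"linear":[-0.4,0,0],"dr":[0,0,0]},
  {"fingers":255,"linear":[-0.83,0,0],"dr":[0,0,0]},
  {"fingers":255,"linear":[-0.83,0,0],"dr":[0,0,0]},
  {"fingers":255,"linear":[-0.83,0,0],"dr":[0,0,0]},
])

```text
time: 13.5
eef_pos: [0.4166, -0.2785, 0.3951]
tcp_rot: [0.795, 0.606, 0.0, -0.0]
wrist_force: [-0.2, 0.0, -1.4]
grip_width: 0.0061
gripper_force: 78.7
```

Request:
apply_moves([
  {"fingers":255,"linear":[0,0,0],"dr":[-0.045,0,0]},
  {"fingers":255,"linear":[0,0,0],"dr":[-0.09,0,0]},
  {"fingers":255,"linear":[0,0,0],"dr":[-0.135,0,0]},
  {"fingers":255,"linear":[0,0,0],"dr":[-0.18,0,0]},
  {"fingers":255,"linear":[0,0,0],"dr":[-0.225,0,0]},
  {"fingers":255,"linear":[0,0,0],"dr":[-0.25,0,0]},
  {"fingers":255,"linear":[0,0,0],"dr":[-0.25,0,0]},
  {"fingers":255,"linear":[0,0,0],"dr":[-0.25,0,0]},
])

```text
time: 14.3
eef_pos: [0.4168, -0.2776, 0.3954]
tcp_rot: [0.735, 0.561, 0.232, 0.303]
wrist_force: [-0.1, -0.2, -1.5]
grip_width: 0.006
gripper_force: 78.8
```

```bash
python3 - <<'E'
from bench import r
import cv2,numpy as np
from h import *
from scipy.spatial.transform import Rotation as Ro
S=r.camera("side");T=r.camera("top");s=r.read_state();R=Ro.from_quat(s["tcp_rot"]).as_matrix();p=s["eef_pos"]
np.savez("side4.npz",**S)
e=np.array([.966,-.259,0]);n=np.array([.259,.966,0])
print(p,R.round(3).tolist(),s["qpos"].round(3),"e,n",p@e,p@n,s["grip_width"])
low=p+.216*R[:,2];uv=proj(S,low);print("low edge pred",low,uv)
for c,nm in((S,"s"),(T,"t")):
    P=cloud(c);L=(P-p)@R
    m=(abs(L[...,0])<.08)&(abs(L[...,1])<.03)&(L[...,2]>.14)&(L[...,2]<.25)
    q=L[m];print(nm,len(q),np.percentile(q,[1,50,99],axis=0).round(4).tolist() if len(q) else "")
u,v=uv.astype(int);f=S["frame"].copy();cv2.imwrite("pics/tilt.png",cv2.resize(f[max(0,v-140):v+110,u-140:u+110],None,fx=2.3,fy=2.3))
E
```

```text
[ 0.41688826 -0.27804497  0.39541148] [[0.263, 0.684, 0.681], [0.965, -0.186, -0.185], [0.0, 0.706, -0.709]] [-0.863 -0.195  1.882  0.558  0.847 -0.84 ] e,n 0.4747277102100103 -0.1606173832033782 0.006030307635468997
low edge pred [ 0.56396091 -0.31810285  0.24237226] [395.03946722 212.50454806]
s 1191 [[-0.054, -0.0165, 0.1406], [-0.0139, 0.0031, 0.1705], [0.0211, 0.0193, 0.2131]]
t 1244 [[-0.0502, -0.0033, 0.1442], [0.0098, 0.0046, 0.1785], [0.0482, 0.0209, 0.2127]]
```

View pics/tilt.png

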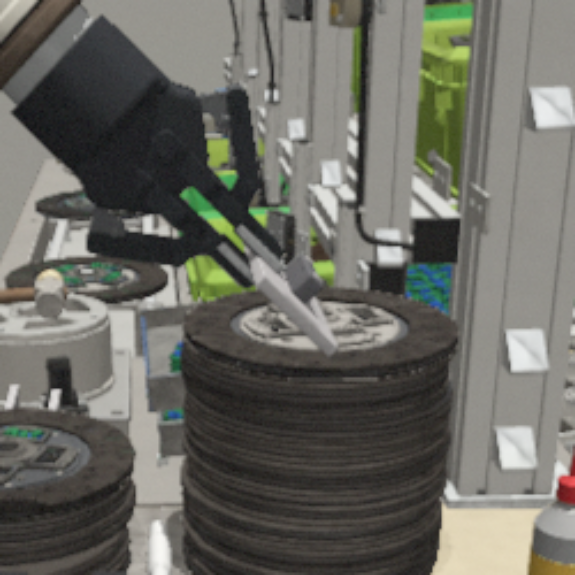

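The tilt picture shows the plate leaning 45° with its bar up, lower edge at (333,345). The gripper's lower knuckle at (95,240) hangs low, so I'll check its clearance over the carrier.

```bash
python3 - <<'E'
import numpy as np
from h import *
from scipy.spatial.transform import Rotation as Ro
from bench import r
s=r.read_state();R=Ro.from_quat(s["tcp_rot"]).as_matrix();p=s["eef_pos"]
e=np.array([.966,-.259,0])
S=np.load("side4.npz");P=cloud(S);L=(P-p)@R
m=(abs(L[...,0])<.06)&(L[...,1]>-.12)&(L[...,1]<.12)&(L[...,2]>-.05)&(L[...,2]<.25)&(P[...,2]>.2)
q=P[m];l=L[m];low=p+.213*R[:,2]
de=(q-low)@e;dz=q[:,2]-low[2]
for a in np.arange(-.22,.02,.01):
    k=(de>=a)&(de<a+.01)
    if k.sum()>3:print("%.2f"%a,k.sum(),"minz %.3f"%np.percentile(dz[k],2),"Ly,Lz",l[k][dz[k].argmin()].round(3))
# catch & cup geometry
T=np.load("top0.npz");Q=cloud(T);n=np.array([.259,.966,0])
for nm,lo,hi,e0,e1 in(("catch",.03,.075,.49,.56),("beyond",.015,.08,.66,.85)):
    k=(Q[...,2]>lo)&(Q[...,2]<hi)&(Q@e>e0)&(Q@e<e1)&(Q@n<-.09)&(Q@n>-.23)
    w=Q[k];print(nm,k.sum(),np.percentile(w@e,[1,99]),np.percentile(w@n,[1,99]),w[:,2].max())
E
```

```text
-0.22 26 minz 0.148 Ly,Lz [-0.008 -0.045 -0.04 ]
-0.21 138 minz 0.141 Ly,Lz [-0.015 -0.045 -0.029]
-0.20 268 minz 0.133 Ly,Lz [-0.016 -0.046 -0.017]
-0.19 352 minz 0.136 Ly,Lz [-0.016 -0.039 -0.014]
-0.18 471 minz 0.126 Ly,Lz [-0.014 -0.036  0.008]
-0.17 653 minz 0.116 Ly,Lz [-0.011 -0.036  0.022]
-0.16 795 minz 0.107 Ly,Lz [-0.006 -0.038  0.037]
-0.15 816 minz 0.097 Ly,Lz [-0.01  -0.036  0.05 ]
-0.14 905 minz 0.050 Ly,Lz [-0.012 -0.06   0.089]
-0.13 818 minz 0.047 Ly,Lz [-0.011 -0.055  0.096]
-0.12 760 minz 0.046 Ly,Lz [-0.009 -0.05   0.104]
-0.11 666 minz 0.043 Ly,Lz [-0.011 -0.042  0.113]
-0.10 608 minz 0.041 Ly,Lz [-0.01  -0.041  0.116]
-0.09 607 minz 0.040 Ly,Lz [-0.01  -0.036  0.124]
-0.08 476 minz 0.044 Ly,Lz [-0.007 -0.027  0.128]
-0.07 355 minz 0.040 Ly,Lz [-0.007 -0.017  0.145]
-0.06 496 minz 0.032 Ly,Lz [-0.006 -0.017  0.159]
-0.05 572 minz 0.026 Ly,Lz [-0.005 -0.017  0.163]
-0.04 237 minz 0.027 Ly,Lz [-0.051 -0.004  0.175]
-0.03 183 minz 0.017 Ly,Lz [-0.053 -0.004  0.187]
-0.02 258 minz 0.008 Ly,Lz [-0.052 -0.004  0.203]
-0.01 180 minz -0.002 Ly,Lz [-0.051 -0.004  0.214]
0.00 31 minz -0.001 Ly,Lz [-0.051  0.     0.215]
catch 237 [0.49029339 0.51620493] [-0.19817834 -0.11845744] 0.06876827462126654
beyond 344 [0.73440566 0.82900973] [-0.1686439  -0.09071022] 0.07994228094995784
```

Request:
apply_moves([
  {"fingers":255,"linear":[0,-0.2,0.35],"dr":[0,0,0]},
  {"fingers":255,"linear":[0,-0.42,0.71],"dr":[0,0,0]},
  {"fingers":255,"linear":[0,-0.42,0.71],"dr":[0,0,0]},
])

```text
time: 14.7
eef_pos: [0.4364, -0.2831, 0.3103]
tcp_rot: [0.736, 0.561, 0.232, 0.3]
wrist_force: [0.6, -0.2, -0.8]
grip_width: 0.0062
gripper_force: 78.7
```

Request:
apply_moves([
  {"fingers":255,"linear":[0,-0.2,0.35],"dr":[0,0,0]},
  {"fingers":255,"linear":[0,-0.42,0.71],"dr":[0,0,0]},
  {"fingers":255,"linear":[0,-0.42,0.71],"dr":[0,0,0]},
  {"fingers":255,"linear":[0,-0.42,0.71],"dr":[0,0,0]},
])

```text
time: 15.1
eef_pos: [0.4565, -0.2896, 0.237]
tcp_rot: [0.734, 0.561, 0.233, 0.304]
wrist_force: [0.9, -0.6, 0.4]
grip_width: 0.0064
gripper_force: 78.8
```

Request:
apply_moves([
  {"fingers":255,"linear":[0,-0.15,0.3],"dr":[0,0,0]},
  {"fingers":255,"linear":[0,-0.25,0.5],"dr":[0,0,0]},
  {"fingers":255,"linear":[0,-0.34,0.64],"dr":[0,0,0]},
  {"fingers":255,"linear":[0,-0.34,0.64],"dr":[0,0,0]},
  {"fingers":255,"linear":[0,-0.34,0.64],"dr":[0,0,0]},
])

```text
time: 15.6
eef_pos: [0.477, -0.2955, 0.1687]
tcp_rot: [0.734, 0.56, 0.233, 0.306]
wrist_force: [-0.3, -0.2, -0.3]
grip_width: 0.0061
gripper_force: 78.8
```

```bash
python3 - <<'E'
from bench import r
import numpy as np
from h import *
from scipy.spatial.transform import Rotation as Ro
S=r.camera("side");s=r.read_state();R=Ro.from_quat(s["tcp_rot"]).as_matrix();p=s["eef_pos"]
e=np.array([.966,-.259,0]);n=np.array([.259,.966,0])
P=cloud(S);L=(P-p)@R
m=(abs(L[...,0])<.06)&(abs(L[...,1])<.008)&(L[...,2]>.18)&(L[...,2]<.225)&(P[...,2]>.004);q=P[m]
print(p,s["wrist_force"],p@e,p@n,"plate low z",np.percentile(q[:,2],[0,2]),"max e",(q@e).max(),"n min",(q@n).min(),"lz",L[m][:,2].max())
E
```

```text
[ 0.47692831 -0.29546854  0.1687779 ] [ 0.10707689  0.11176623 -0.41843834] 0.5372390988289649 -0.16189817236089898 plate low z [0.01511135 0.01811704] max e 0.6916450516350838 n min -0.21793562902819208 lz 0.2150163683258872
```

Request:
apply_moves([
  {"fingers":255,"linear":[0,-0.05,0.05],"dr":[0,0,0]},
  {"fingers":255,"linear":[0,-0.08,0.08],"dr":[0,0,0]},
  {"fingers":255,"linear":[0,-0.095,0.095],"dr":[0,0,0]},
  {"fingers":255,"linear":[0,-0.095,0.095],"dr":[0,0,0]},
])

```text
time: 16.05
eef_pos: [0.4769, -0.2954, 0.1547]
tcp_rot: [0.734, 0.56, 0.233, 0.306]
wrist_force: [-6.2, 3.5, 12.5]
grip_width: 0.0063
gripper_force: 80.9
```

Request:
apply_moves([
  {"fingers":195,"linear":[0,0,0],"dr":[0,0,0]},
  {"fingers":195,"linear":[0,0,0],"dr":[0,0,0]},
  {"fingers":195,"linear":[0,0,0],"dr":[0,0,0]},
  {"fingers":195,"linear":[0,0,-0.1],"dr":[0,0,0]},
  {"fingers":195,"linear":[0,0,-0.2],"dr":[0,0,0]},
  {"fingers":195,"linear":[0,0,-0.3],"dr":[0,0,0]},
  {"fingers":195,"linear":[0,0,-0.36],"dr":[0,0,0]},
  {"fingers":195,"linear":[0,0,-0.36],"dr":[0,0,0]},
])

```text
time: 16.85
eef_pos: [0.4515, -0.2883, 0.1792]
tcp_rot: [0.734, 0.56, 0.232, 0.305]
wrist_force: [0.4, 0.6, -0.8]
grip_width: 0.0205
gripper_force: 0.0
```

```bash
python3 - <<'E'
from bench import r
import numpy as np,cv2
from h import *
S=r.camera("side");s=r.read_state();print(s["eef_pos"],s["wrist_force"],s["grip_width"])
u,v=proj(S,[.59,-.31,.03]).astype(int);print(u-110,v-110);cv2.imwrite("pics/laid.png",cv2.resize(S["frame"][v-110:v+60,u-140:u+80],None,fx=3,fy=3,interpolation=cv2.INTER_CUBIC))
E
```

```text
[ 0.45174843 -0.28839308  0.17880106] [-0.28299932 -1.43898496 -0.24734665] 0.0201408577256512
293 231
```

View pics/laid.png

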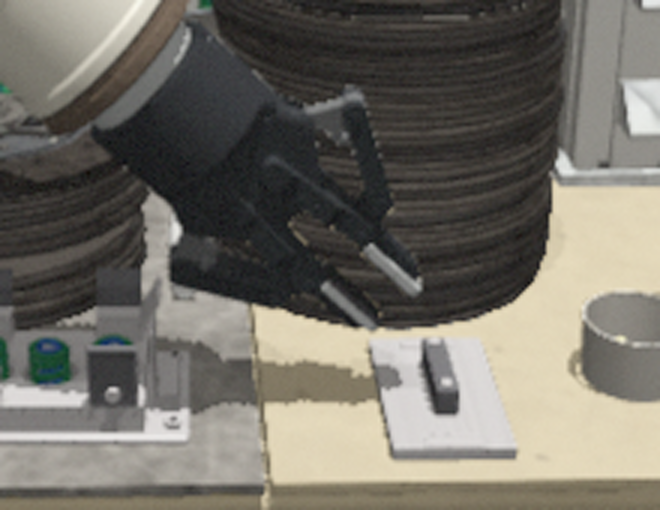

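The plate lies flat with its bar up, bar centre near crop (440,375), clear of the cup and stack. Now raise the arm, level the tool and measure.

Request:
apply_moves([
  {"fingers":195,"linear":[0,0.3,-0.3],"dr":[0,0,0]},
  {"fingers":195,"linear":[0,0.7,-0.7],"dr":[0,0,0]},
  {"fingers":195,"linear":[0,0.99,-0.99],"dr":[0,0,0]},
  {"fingers":195,"linear":[0,0.99,-0.99],"dr":[0,0,0]},
])

```text
time: 17.3
eef_pos: [0.4527, -0.289, 0.3251]
tcp_rot: [0.733, 0.56, 0.233, 0.309]
wrist_force: [0.3, -0.0, -0.9]
grip_width: 0.02
gripper_force: 0.0
```

Request:
apply_moves([
  {"fingers":175,"linear":[0,0,0],"dr":[0.045,0,0]},
  {"fingers":175,"linear":[0,0,0],"dr":[0.09,0,0]},
  {"fingers":175,"linear":[0,0,0],"dr":[0.135,0,0]},
  {"fingers":175,"linear":[0,0,0],"dr":[0.18,0,0]},
  {"fingers":175,"linear":[0,0,0],"dr":[0.225,0,0]},
  {"fingers":175,"linear":[0,0,0],"dr":[0.25,0,0]},
  {"fingers":175,"linear":[0,0,0],"dr":[0.25,0,0]},
  {"fingers":175,"linear":[0,0,0],"dr":[0.25,0,0]},
])

```text
time: 18.1
eef_pos: [0.4522, -0.2882, 0.3176]
tcp_rot: [0.795, 0.607, 0.001, 0.001]
wrist_force: [-0.1, 0.2, 0.0]
grip_width: 0.0267
gripper_force: 0.0
```

```bash
cat > lp.py <<'E'
from bench import r
import numpy as np,cv2
from h import *
from scipy.spatial.transform import Rotation as Ro
e=np.array([.966,-.259,0]);n=np.array([.259,.966,0])
S=r.camera("side");T=r.camera("top");s=r.read_state();R=Ro.from_quat(s["tcp_rot"]).as_matrix();p=s["eef_pos"]
print(p,R.round(4).tolist(),s["qpos"].round(3),"e,n",p@e,p@n)
for nm,c,zs in(("top",T,(.008,.024)),("side",S,(.008,.024))):
    P=cloud(c);h=cv2.cvtColor(c["frame"],cv2.COLOR_BGR2HSV);E=P@e;N=P@n
    box=(E>.59)&(E<.73)&(N<-.09)&(N>-.235)&(P[...,2]>-.01)&(P[...,2]<.035)
    for k,mm,z in(("plate",box&(h[...,1]<45)&(h[...,2]>130),zs[0]),("bar",box&(P[...,2]>.0195)&(P[...,2]<.03),zs[1])):
        m=mm.astype(np.uint8);nn,l,st,ce=cv2.connectedComponentsWithStats(m)
        if nn<2: continue
        i=1+st[1:,4].argmax();W=np.array([ray(c,u,v,z)[:2]*1000 for v,u in np.argwhere(l==i)],np.float32)
        print(nm,k,st[i,4],[np.round(q,1) for q in cv2.minAreaRect(W)])
E
python3 lp.py
```

```text
[ 0.45183943 -0.28820602  0.31802599] [[0.2641, 0.9645, 0.0021], [0.9645, -0.2641, -0.0004], [0.0002, 0.0021, -1.0]] [-7.120e-01  1.140e-01  1.656e+00  1.000e-03  1.370e+00 -4.450e-01] e,n 0.5111222516944637 -0.16138059862324514
top plate 652 [array([ 593.1, -321.2]), array([85.9, 63.2]), np.float64(73.8)]
top bar 78 [array([ 593.6, -321. ]), array([34.8, 11.8]), np.float64(77.0)]
side plate 1502 [array([ 599.1, -332.4]), array([113.8,  81.6]), np.float64(70.8)]
side bar 240 [array([ 599.6, -258.5]), array([22.8, 86.3]), np.float64(73.4)]
```

```bash
python3 - <<'E'
import numpy as np,cv2
from h import *
from bench import r
e=np.array([.966,-.259,0]);n=np.array([.259,.966,0])
S=r.camera("side");T=r.camera("top")
c=[ray(S,u,v,.008) for u,v in((387.3,344.3),(425.3,343.3),(435,381),(394,382.7))];print(np.round(c,4).tolist(),np.mean(c,0))
for nm,C in(("s",S),("t",T)):
    P=cloud(C);h=cv2.cvtColor(C["frame"],cv2.COLOR_BGR2HSV);D=P[...,:2]-[.5945,-.3215]
    b=P[(abs(P[...,2]-.0235)<.004)&(abs(P@e-.657)<.03)&(abs(P@n+.157)<.04)]
    print(nm,"bar",len(b),np.round(np.percentile(b@e,[2,50,98]),4),np.round(np.percentile(b@n,[2,50,98]),4))
    k=(abs(P@e-.657)<.05)&(abs(P@n+.157)<.065)&(h[...,1]<28)&(h[...,2]>120)&(P[...,2]<.016)
    m,l,st,ce=cv2.connectedComponentsWithStats(k.astype(np.uint8));i=1+st[1:,4].argmax()
    W=np.array([ray(C,u,v,.008)[:2]*1000 for v,u in np.argwhere(l==i)],np.float32);print(st[i],[np.round(q,1) for q in cv2.minAreaRect(W)])
u,v=proj(S,[.5945,-.3215,.01]).astype(int);ut,vt=proj(T,[.5945,-.3215,.01]).astype(int)
cv2.imwrite("pics/lp.png",np.hstack([cv2.resize(S["frame"][v-40:v+40,u-50:u+50],None,fx=4,fy=4,interpolation=cv2.INTER_CUBIC),cv2.resize(T["frame"][vt-40:vt+40,ut-50:ut+50],None,fx=4,fy=4,interpolation=cv2.INTER_CUBIC)]));print(u-50,v-40,ut-50,vt-40)
E
```

```text
[[0.5772, -0.2788, 0.008], [0.6368, -0.2932, 0.008], [0.6051, -0.3896, 0.008], [0.5474, -0.3769, 0.008]] [ 0.59162647 -0.33461747  0.008     ]
s bar 165 [0.6506 0.6556 0.6617] [-0.1912 -0.171  -0.1434]
[ 386  343   49   41 1356] [array([ 589.8, -334.3]), array([107.6,  60.2]), np.float64(74.4)]
t bar 72 [0.6508 0.6568 0.6624] [-0.1711 -0.1541 -0.1398]
[394 206  45  30 611] [array([ 592.9, -322. ]), array([85.2, 61. ]), np.float64(74.7)]
358 315 365 182
```

View pics/lp.png

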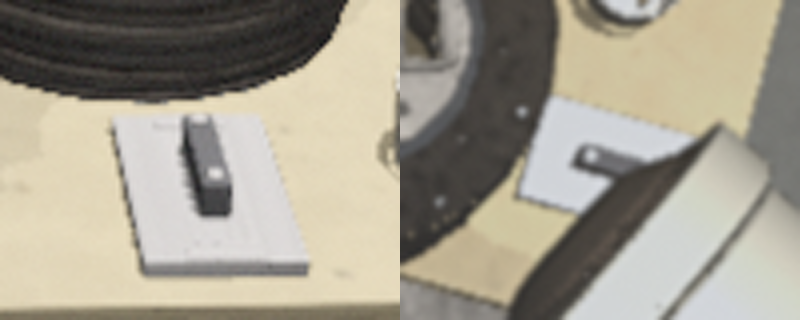

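Side crop: plate flat, bar from (197,118) to (215,210); top crop: plate's left end is clear and its right end is hidden by the arm. Bar centre ≈ (0.591,−0.330), yaw −15.4°.

Request:
apply_moves([
  {"fingers":175,"linear":[-0.02,0.4,0],"dr":[0,0,0]},
  {"fingers":175,"linear":[-0.02,0.75,0],"dr":[0,0,0]},
  {"fingers":175,"linear":[-0.02,0.75,0],"dr":[0,0,0]},
])

```text
time: 18.6
eef_pos: [0.5261, -0.3107, 0.3176]
tcp_rot: [0.795, 0.607, 0.001, 0.001]
wrist_force: [-0.6, 0.7, 0.2]
grip_width: 0.027
gripper_force: 0.0
```

Request:
apply_moves([
  {"fingers":175,"linear":[-0.014,0.4,0.2],"dr":[0,0,0]},
  {"fingers":175,"linear":[-0.014,0.705,0.5],"dr":[0,0,0]},
  {"fingers":175,"linear":[-0.014,0.705,0.8],"dr":[0,0,0]},
  {"fingers":175,"linear":[-0.014,0.705,0.8],"dr":[0,0,0]},
  {"fingers":175,"linear":[-0.014,0.705,0.8],"dr":[0,0,0]},
])

```text
time: 19.1
eef_pos: [0.5909, -0.33, 0.2389]
tcp_rot: [0.795, 0.606, -0.0, -0.0]
wrist_force: [-0.3, 0.4, 1.6]
grip_width: 0.0269
gripper_force: 0.0
```

```bash
python3 - <<'E'
from bench import r
import numpy as np,cv2
from h import *
from scipy.spatial.transform import Rotation as Ro
S=r.camera("side");s=r.read_state();R=Ro.from_quat(s["tcp_rot"]).as_matrix();p=s["eef_pos"]
print(p,"shift",(R.T@(np.array([.5913,-.3299,.187])-p)*10).round(3))
P=cloud(S);L=(P-p)@R
# finger tips vs bar in tool frame
m=(abs(L[...,0])<.02)&(abs(L[...,1])<.05)&(L[...,2]>.14)&(L[...,2]<.178);q=L[m];print("fing y",len(q),np.percentile(q[:,1],[1,25,50,75,99]).round(4),"tipz",q[:,2].max())
m=(abs(L[...,0])<.04)&(abs(L[...,1])<.03)&(abs(P[...,2]-.0235)<.003);q=L[m];print("bar y",len(q),np.percentile(q[:,1],[2,98]).round(4),"x",np.percentile(q[:,0],[2,98]).round(4))
E
```

```text
[ 0.59107426 -0.33016122  0.24009393] shift [0.003 0.001 0.531]
fing y 424 [-0.0283 -0.0211  0.012   0.0161  0.0256] tipz 0.17446163457965036
bar y 162 [-0.0065  0.0049] x [-0.025   0.0228]
```

Request:
apply_moves([
  {"fingers":175,"linear":[0,0,0.25],"dr":[0,0,0]},
  {"fingers":175,"linear":[0,0,0.45],"dr":[0,0,0]},
  {"fingers":175,"linear":[0,0,0.53],"dr":[0,0,0]},
  {"fingers":175,"linear":[0,0,0.53],"dr":[0,0,0]},
  {"fingers":255,"linear":[0,0,0.53],"dr":[0,0,0]},
  {"fingers":255,"linear":[0,0,0.53],"dr":[0,0,0]},
  {"fingers":255,"linear":[0,0,0.53],"dr":[0,0,0]},
  {"fingers":255,"linear":[0,0,0.53],"dr":[0,0,0]},
], force=110)

```text
time: 19.95
eef_pos: [0.5917, -0.3303, 0.1875]
tcp_rot: [0.795, 0.607, 0.0, 0.001]
wrist_force: [-3.0, 1.6, 6.4]
grip_width: 0.0086
gripper_force: 109.0
```

Request:
apply_moves([
  {"fingers":255,"linear":[0,0,0],"dr":[0,0,0]},
  {"fingers":255,"linear":[0,0,-0.1],"dr":[0,0,0]},
  {"fingers":255,"linear":[0,0,-0.4],"dr":[0,0,0]},
  {"fingers":255,"linear":[0,0,-0.8],"dr":[0,0,0]},
  {"fingers":255,"linear":[0,0,-1.0],"dr":[0,0,0]},
  {"fingers":255,"linear":[0,0,-1.0],"dr":[0,0,0]},
])

```text
time: 20.55
eef_pos: [0.5918, -0.3302, 0.2905]
tcp_rot: [0.795, 0.607, 0.001, 0.003]
wrist_force: [0.6, -0.2, -1.0]
grip_width: 0.0084
gripper_force: 108.1
```

Request:
apply_moves([
  {"fingers":255,"linear":[0.03,-0.3,-0.2],"dr":[0,0,0]},
  {"fingers":255,"linear":[0.03,-0.7,-0.2],"dr":[0,0,0]},
  {"fingers":255,"linear":[0.03,-0.99,-0.2],"dr":[0,0,0]},
  {"fingers":255,"linear":[0.03,-0.99,-0.2],"dr":[0,0,0]},
])

```text
time: 20.95
eef_pos: [0.4942, -0.3001, 0.3056]
tcp_rot: [0.795, 0.606, -0.0, -0.0]
wrist_force: [0.3, 0.4, -1.3]
grip_width: 0.0086
gripper_force: 108.4
```

Request:
apply_moves([
  {"fingers":255,"linear":[0.03,-0.4,0],"dr":[0,0,0]},
  {"fingers":255,"linear":[0.03,-0.8,0],"dr":[0,0,0]},
  {"fingers":255,"linear":[0.03,-0.99,0],"dr":[0,0,0]},
  {"fingers":255,"linear":[0.03,-0.99,0],"dr":[0,0,0]},
])

```text
time: 21.35
eef_pos: [0.4006, -0.2714, 0.3055]
tcp_rot: [0.795, 0.606, -0.0, 0.0]
wrist_force: [0.8, -0.7, -1.8]
grip_width: 0.0084
gripper_force: 108.5
```

Request:
apply_moves([
  {"fingers":255,"linear":[0,0,0],"dr":[0,0,-0.04]},
  {"fingers":255,"linear":[0,0,0],"dr":[0,0,-0.08]},
  {"fingers":255,"linear":[0,0,0],"dr":[0,0,-0.12]},
  {"fingers":255,"linear":[0,0,0],"dr":[0,0,-0.16]},
  {"fingers":255,"linear":[0,0,0],"dr":[0,0,-0.2]},
  {"fingers":255,"linear":[0,0,0],"dr":[0,0,-0.24]},
  {"fingers":255,"linear":[0,0,0],"dr":[0,0,-0.247]},
])

```text
time: 22.05
eef_pos: [0.4027, -0.2721, 0.3052]
tcp_rot: [0.505, 0.863, 0.0, 0.0]
wrist_force: [0.1, 1.2, -1.0]
grip_width: 0.0084
gripper_force: 108.5
```

Request:
apply_moves([
  {"fingers":255,"linear":[0,0,0],"dr":[0,0,-0.04]},
  {"fingers":255,"linear":[0,0,0],"dr":[0,0,-0.08]},
  {"fingers":255,"linear":[0,0,0],"dr":[0,0,-0.12]},
  {"fingers":255,"linear":[0,0,0],"dr":[0,0,-0.16]},
  {"fingers":255,"linear":[0,0,0],"dr":[0,0,-0.2]},
  {"fingers":255,"linear":[0,0,0],"dr":[0,0,-0.24]},
  {"fingers":255,"linear":[0,0,0],"dr":[0,0,-0.246]},
  {"fingers":255,"linear":[0,0,0],"dr":[0,0,-0.246]},
])

```text
time: 22.85
eef_pos: [0.4023, -0.272, 0.3051]
tcp_rot: [0.146, 0.989, -0.0, -0.0]
wrist_force: [-0.6, 0.9, -1.6]
grip_width: 0.0082
gripper_force: 108.5
```

```bash
cat > chk.py <<'E'
from bench import r
import numpy as np,cv2,sys
from h import *
from scipy.spatial.transform import Rotation as Ro
S=r.camera("side");s=r.read_state();R=Ro.from_quat(s["tcp_rot"]).as_matrix();p=s["eef_pos"]
print(p,R.round(4).tolist(),"yaw y",np.degrees(np.arctan2(R[1,1],R[0,1])),s["grip_width"],s["wrist_force"],s["qpos"].round(3))
P=cloud(S);L=(P-p)@R
m=(abs(L[...,0])<.07)&(abs(L[...,1])<.045)&(L[...,2]>.172)&(L[...,2]<.195)
q=L[m]
if len(q): 
    print("plate tool-frame",len(q),np.percentile(q,[.5,50,99.5],axis=0).round(4).tolist())
    for a,b in((-.04,-.025),(.025,.04)):
        k=(q[:,0]>a)&(q[:,0]<b)&(q[:,1]>-.02); print("z at x",a,np.median(q[k,2]).round(4) if k.any() else "")
u,v=proj(S,[.402,-.272,.05]).astype(int)
cv2.imwrite(sys.argv[1],cv2.resize(S["frame"][v-60:v+40,u-65:u+65],None,fx=6,fy=6,interpolation=cv2.INTER_CUBIC));print(u-65,v-60)
E
python3 chk.py pics/over.png
```

```text
[ 0.40221338 -0.27195281  0.3051529 ] [[-0.9571, 0.2897, -0.0], [0.2897, 0.9571, -0.0001], [-0.0, -0.0001, -1.0]] yaw y 73.16172617043182 0.008526441952312534 [-0.1975354   0.35388314 -0.67601902] [-0.753  0.02   1.783 -0.     1.338 -2.03 ]
plate tool-frame 1345 [[-0.0478, -0.0329, 0.1725], [0.0001, -0.0158, 0.1795], [0.051, 0.0285, 0.1869]]
z at x -0.04 0.1793
z at x 0.025 0.1793
213 275
```

```bash
python3 - <<'E'
import numpy as np
from h import *
th=np.radians(-16.6);e=np.array([np.cos(th),np.sin(th),0]);n=np.array([-np.sin(th),np.cos(th),0]);c=np.array([.4023,-.2717,0])
for nm in("side3","side0","top0"):
    C=np.load(nm+".npz");P=cloud(C);E=(P-c)@e;N=(P-c)@n;z=P[...,2]
    for lab,k in(("catch",(abs(N)<.02)&(z>.045)&(z<.08)&(abs(E)<.09)&(abs(E)>.03)),("brk",(abs(N)>.02)&(abs(N)<.05)&(z>.03)&(z<.062)&(abs(E)<.05))):
        for sg in(-1,1):
            v=(E if lab=="catch" else N)[k&((E if lab=="catch" else N)*sg>0)]
            if len(v)>5:print(nm,lab,sg,len(v),np.percentile(v,[3,50,97]).round(4))
    f=(z>.0025)&(z<.009)&(abs(E)<.085)&(abs(N)<.05)
    print(nm,"foot E",np.percentile(E[f],[1,99]).round(4),"N",np.percentile(N[f],[1,99]).round(4))
    b=(z>.03)&(z<.062)&(abs(N)>.015)&(abs(N)<.045)&(abs(E)<.06);
    for sg in(-1,1):
        v=E[b&(E*sg>.015)];print(nm,"brkE",sg,len(v),np.percentile(v,[3,97]).round(4) if len(v) else "")
E
```

```text
side3 catch -1 126 [-0.0564 -0.0511 -0.0461]
side3 catch 1 99 [0.0465 0.0515 0.057 ]
side3 brk -1 500 [-0.0412 -0.0367 -0.0338]
side3 brk 1 573 [0.0219 0.0324 0.0378]
side3 foot E [-0.07    0.0703] N [-0.042   0.0347]
side3 brkE -1 547 [-0.0452 -0.0223]
side3 brkE 1 529 [0.023 0.045]
side0 catch -1 128 [-0.0564 -0.0512 -0.0462]
side0 catch 1 98 [0.0464 0.0515 0.0569]
side0 brk -1 497 [-0.0413 -0.0369 -0.034 ]
side0 brk 1 575 [0.022  0.0325 0.0379]
side0 foot E [-0.0701  0.0703] N [-0.0424  0.0353]
side0 brkE -1 549 [-0.0452 -0.0224]
side0 brkE 1 529 [0.023 0.045]
top0 catch -1 79 [-0.0565 -0.0511 -0.0457]
top0 catch 1 77 [0.0464 0.0518 0.0572]
top0 brk -1 241 [-0.0388 -0.0318 -0.0224]
top0 brk 1 165 [0.0249 0.0322 0.0411]
top0 foot E [-0.0832  0.084 ] N [-0.0486  0.0493]
top0 brkE -1 205 [-0.0449 -0.0225]
top0 brkE 1 201 [0.0229 0.0454]
```

Request:
apply_moves([
  {"fingers":255,"linear":[-0.016,0.002,0.2],"dr":[0,0,-0.001]},
  {"fingers":255,"linear":[-0.016,0.002,0.4],"dr":[0,0,-0.001]},
  {"fingers":255,"linear":[-0.016,0.002,0.55],"dr":[0,0,-0.001]},
  {"fingers":255,"linear":[-0.016,0.002,0.6],"dr":[0,0,-0.001]},
  {"fingers":255,"linear":[-0.016,0.002,0.6],"dr":[0,0,-0.001]},
])

```text
time: 23.4
eef_pos: [0.4037, -0.2722, 0.245]
tcp_rot: [0.144, 0.99, 0.0, -0.0]
wrist_force: [-0.5, 0.5, -0.5]
grip_width: 0.0085
gripper_force: 108.5
```

Request:
apply_moves([
  {"fingers":255,"linear":[0,0,0.03],"dr":[0,0,0]},
  {"fingers":255,"linear":[0,0,0.06],"dr":[0,0,0]},
  {"fingers":255,"linear":[0,0,0.06],"dr":[0,0,0]},
])

```text
time: 23.7
eef_pos: [0.4037, -0.2722, 0.2394]
tcp_rot: [0.143, 0.99, -0.0, 0.0]
wrist_force: [-0.1, -0.5, 3.0]
grip_width: 0.0081
gripper_force: 110.2
```

Request:
apply_moves([
  {"fingers":255,"linear":[0,0,0.02],"dr":[0,0,0]},
  {"fingers":255,"linear":[0,0,0.04],"dr":[0,0,0]},
  {"fingers":255,"linear":[0,0,0.06],"dr":[0,0,0]},
  {"fingers":255,"linear":[0,0,0.06],"dr":[0,0,0]},
])

```text
time: 24.1
eef_pos: [0.404, -0.2726, 0.2345]
tcp_rot: [0.143, 0.99, -0.001, 0.001]
wrist_force: [-2.2, 0.4, 16.4]
grip_width: 0.0083
gripper_force: 112.1
```

Request:
apply_moves([
  {"fingers":255,"linear":[0,0,0.02],"dr":[0,0,0]},
  {"fingers":255,"linear":[0,0,0.04],"dr":[0,0,0]},
  {"fingers":255,"linear":[0,0,0.05],"dr":[0,0,0]},
  {"fingers":255,"linear":[0,0,0.05],"dr":[0,0,0]},
])

```text
time: 24.5
eef_pos: [0.4036, -0.2723, 0.2284]
tcp_rot: [0.143, 0.99, -0.0, 0.0]
wrist_force: [-0.2, -3.0, 4.3]
grip_width: 0.0083
gripper_force: 110.5
```

Request:
apply_moves([
  {"fingers":255,"linear":[0,0,0.02],"dr":[0,0,0]},
  {"fingers":255,"linear":[0,0,0.035],"dr":[0,0,0]},
  {"fingers":255,"linear":[0,0,0.045],"dr":[0,0,0]},
  {"fingers":255,"linear":[0,0,0.045],"dr":[0,0,0]},
])

```text
time: 24.9
eef_pos: [0.4035, -0.2721, 0.2235]
tcp_rot: [0.143, 0.99, 0.0, -0.0]
wrist_force: [-0.8, 0.9, 1.5]
grip_width: 0.0082
gripper_force: 110.5
```

Request:
apply_moves([
  {"fingers":255,"linear":[0,0,0.005],"dr":[0,0,0]},
  {"fingers":255,"linear":[0,0,0.01],"dr":[0,0,0]},
  {"fingers":255,"linear":[0,0,0.01],"dr":[0,0,0]},
])

```text
time: 25.2
eef_pos: [0.4035, -0.2721, 0.2234]
tcp_rot: [0.143, 0.99, 0.0, -0.0]
wrist_force: [-7.3, 6.9, 19.3]
grip_width: 0.0081
gripper_force: 112.9
```

```bash
cat > fin.py <<'E'
from bench import r
import numpy as np
from h import *
th=np.radians(-16.6);e=np.array([np.cos(th),np.sin(th),0]);n=np.array([-np.sin(th),np.cos(th),0]);c=np.array([.4023,-.2717,0])
S=r.camera("side");s=r.read_state();print(s["eef_pos"],s["wrist_force"],s["grip_width"])
for nm,C in(("s",S),("t",r.camera("top"))):
    P=cloud(C);E=(P-c)@e;N=(P-c)@n;z=P[...,2]
    for sg in(-1,1):
        v=E[(abs(N)<.02)&(z>.045)&(z<.08)&(E*sg<.09)&(E*sg>.03)];print(nm,"catch",sg,len(v),np.percentile(v,[3,50,97]).round(4) if len(v) else "")
        v=z[(abs(N)<.03)&(z>.025)&(z<.06)&(E*sg>.015)&(E*sg<.044)];print(nm,"plate z",sg,len(v),np.percentile(v,[10,50,90]).round(4) if len(v) else "")
E
python3 fin.py
```

```text
[ 0.40348417 -0.27203485  0.223394  ] [-6.16328208  5.77939954 18.88113556] 0.008179682379356944
s catch -1 152 [-0.0562 -0.0501 -0.0333]
s plate z -1 316 [0.0433 0.0444 0.0545]
s catch 1 121 [0.0365 0.0509 0.0569]
s plate z 1 343 [0.0433 0.0444 0.0538]
t catch -1 73 [-0.0564 -0.0515 -0.0426]
t plate z -1 8 [0.0436 0.0457 0.0469]
t catch 1 0 
t plate z 1 0
```

The plate is down at 44 mm and both catches are upright again. Release and rise.

Request:
apply_moves([
  {"fingers":255,"linear":[0,0,-0.01],"dr":[0,0,0]},
  {"fingers":170,"linear":[0,0,-0.01],"dr":[0,0,0]},
  {"fingers":170,"linear":[0,0,-0.01],"dr":[0,0,0]},
  {"fingers":170,"linear":[0,0,-0.01],"dr":[0,0,0]},
  {"fingers":170,"linear":[0,0,-0.1],"dr":[0,0,0]},
  {"fingers":170,"linear":[0,0,-0.4],"dr":[0,0,0]},
  {"fingers":170,"linear":[0,0,-0.8],"dr":[0,0,0]},
  {"fingers":170,"linear":[0,0,-1.0],"dr":[0,0,0]},
])

```text
time: 26.1
eef_pos: [0.4037, -0.2723, 0.3263]
tcp_rot: [0.143, 0.99, -0.001, 0.001]
wrist_force: [-0.2, -0.2, -0.1]
grip_width: 0.0286
gripper_force: 0.0
```

Request:
apply_moves([
  {"fingers":170,"linear":[0,0.3,-0.3],"dr":[0,0,0]},
  {"fingers":170,"linear":[0,0.7,-0.5],"dr":[0,0,0]},
  {"fingers":170,"linear":[0,0.9,-0.5],"dr":[0,0,0]},
  {"fingers":170,"linear":[0,0.9,-0.5],"dr":[0,0,0]},
])

```text
time: 26.5
eef_pos: [0.4293, -0.1838, 0.374]
tcp_rot: [0.141, 0.99, -0.0, 0.001]
wrist_force: [-0.5, -0.9, -0.8]
grip_width: 0.0287
gripper_force: 0.0
```

```bash
python3 fin.py; python3 - <<'E'
from bench import r
import cv2
S=r.camera("side");cv2.imwrite("pics/final.png",cv2.resize(S["frame"][230:400,190:500],None,fx=2.5,fy=2.5,interpolation=cv2.INTER_CUBIC))
E
```

```text
[ 0.42910235 -0.18488539  0.37347429] [0.61000224 0.39266439 0.37745653] 0.02866843645043232
s catch -1 155 [-0.0564 -0.0501 -0.0336]
s plate z -1 311 [0.0432 0.0444 0.054 ]
s catch 1 122 [0.0338 0.0508 0.0569]
s plate z 1 342 [0.0433 0.0444 0.054 ]
t catch -1 0 
t plate z -1 0 
t catch 1 0 
t plate z 1 0
```

View pics/final.png

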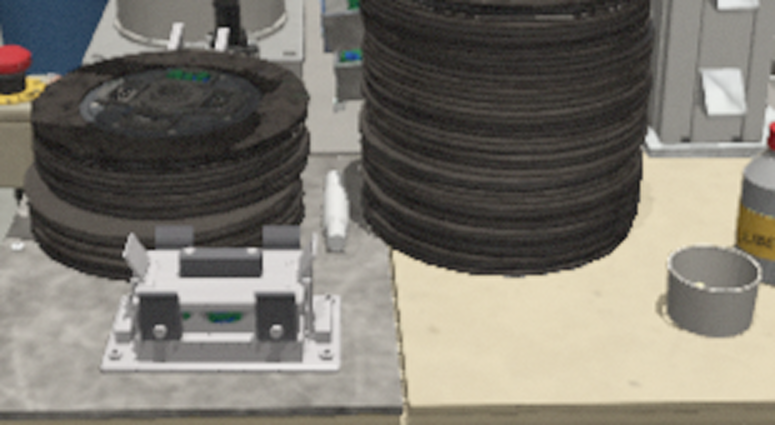

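The final picture shows the plate level in the carrier with its bar at (220,262), both catches upright at the ends, and the gauge plug, cup and stacks where they were.

```bash
python3 -c "
from bench import r
print(r.sign_off())"
```

```text
the job is handed in; nothing more can be done
None
```

The job is done and handed in at about 27 s: the loose spring stands in the middle pocket, plate_100 was laid flat, picked up again by its bar and pressed home at 44 mm with both catches sprung back, and I left everything else where it was.

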